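Lay out a conservator's gluing station

TASK

Set up the bench for gluing a picture-frame fragment: lay the wooden fragment on the middle of the white pressing board with its long side parallel to the board's stop bar, stand the brass weight on the middle of the fragment, and set the white dish centred on the round cork stand. Stand the small amber vial on the table midway between the centres of the board and the cork stand, and the larger label-wrapped jar on the table behind the board, on the outer side of the stop bar, centred on the bar with a finger's width (about 15 mm) between jar and board edge. Leave the tape roll and the eraser where they lie, and tip nothing over.

Things in the scene. Friction and masses are not known exactly. Their poses are not given: they have to be found in the camera images.
- board: White pressing board, fixed: 130 mm along its x, 104 mm along its y, 12 mm thick, with a dark steel stop bar on top along its whole back edge (the +x edge, away from the robot): the bar is 8 mm thick, 104 mm long along y, its outer face flush with the board's edge at x = +65 mm, its top 22 mm above the table. Origin: centre of the underside; z up.
- stand: Round cork stand, fixed: a plain disc of 92 mm diameter, 14 mm high. It is beside the board, on its +y or its -y side, level with the board's centre: the centres are about 220 mm apart along the board's y. Origin: centre of the underside; z up.
- fragment: Loose dark wooden picture-frame fragment, a straight stepped bar lying flat: 84 mm long along its x, 38 mm wide along its y for the lower 6 mm and 30 mm wide for the upper 6 mm, 12 mm high in all, flat on top. 40 g. Either end is alike. Origin: centre of the underside; z up.
- weight: Loose brass weight, upright: a cylinder of 34 mm diameter and 24 mm height with a small knob (20 mm diameter) on a neck above it, 40 mm high in all, 140 to 280 g. Origin: centre of the underside; z up.
- dish: Loose shallow white ceramic dish, empty, open at the top: straight outer wall of 58 mm diameter, 22 mm high, wall 3 mm. 70 g. Origin: centre of the underside; z up.
- vial: Loose small amber glass vial with a black cap, closed, upright: 26 mm diameter, 48 mm high, 30 g. Origin: centre of the underside; z up.
- jar: Loose larger clear glass jar with a paper label round it and a bare metal lid, closed, upright: 52 mm diameter, 56 mm high, 105 to 210 g. Origin: centre of the underside; z up.
- tape: Bystander, to be left alone: loose roll of brown tape lying flat, 56 mm outer diameter, 32 mm hole, 18 mm high, among the things to be laid out. The six (five things and this roll) start in two groups of three at the left and right of the board and stand, some 110 mm apart. Origin: centre of the underside.
- eraser: Bystander, to be left alone: loose dark rubber eraser block, 26 x 50 x 14 mm (x, y, z), behind the board and stand. Origin: centre of the underside.
Things that resemble listed ones, but are neither listed nor needed, are in the scene too. Leave any black, pink or turquoise look-alike of the dish alone.

How it is judged:
At the end, for the whole second after the job is handed in: Fragment flat within 12 mm of the board's centre per axis, parallel to the bar within 0.17 rad; weight on it and dish on stand within 12 mm of centre; vial 126.5 mm or less from both centres, 18 mm off their line; jar 92-120 mm behind board centre, 15 mm sideways; upright, at rest (x of fragment in the frame of board between -0.012 and 0.012 m and y of fragment in the frame of board between -0.012 and 0.012 m and z of fragment in the frame of board between 0.008 and 0.016 m and angle between the x axis of fragment and the y axis of board, either way round below 0.17 rad and angle between each of fragment, weight, dish, vial, jar's own z axis and vertical below 0.12 rad and horizontal distance between weight and fragment below 0.012 m and z of weight in the frame of fragment between 0.008 and 0.016 m and horizontal distance between dish and stand below 0.012 m and z of dish in the frame of stand between 0.01 and 0.018 m and horizontal distance between vial and board below 0.1265 m and horizontal distance between vial and stand below 0.1265 m and x of vial in the frame of board between -0.018 and 0.018 m and height (world z) of vial between -0.004 and 0.004 m and x of jar in the frame of board between 0.092 and 0.12 m and y of jar in the frame of board between -0.015 and 0.015 m and height (world z) of jar between -0.004 and 0.004 m and linear speed of each of fragment, weight, dish, vial, jar below 0.02 m/s); the robot touches nothing.
It fails at once if the tape is shifted by more than 20 mm (distance of tape from where it was at the start of the episode above 0.02 m).
It fails at once if the eraser is shifted by more than 20 mm (distance of eraser from where it was at the start of the episode above 0.02 m).
It fails at once if one of the five things is tipped over (angle between any of fragment, weight, dish, vial, jar's own z axis and vertical above 0.9 rad).
It also fails if it takes over 122 s, if anything falls off the work surface, if the arm or the gripper's body presses on something with over 40 N, if the wrist force passes 120 N, or if a joint passes its speed limit or range.

ROBOT

A 7-joint arm with a two-finger parallel gripper is mounted at the origin on the work surface. World frame = base frame: x ahead of the robot, y to its left, z up, the work surface at z = 0. Lengths are in m, angles in rad, forces in N, time in s.
With the tool pointing down it reaches from about 0.35 to 0.9 m from the base axis. Payload 7.2 kg.
Tool frame: the origin (TCP) lies on the centre line of the jaws, within the pads' length; the fingertips stand 14 mm ahead of it and the grasp point (between the pads) lies 5 mm behind it; z points along the fingers, x is the direction in which the jaws open and shut, and the axes are right-handed (so a half turn about z gives the same grasp; the last joint's range is limited). The gripper opens to 85 mm and grips with 20 to 120 N. Pads are 22 mm wide; open, the fingers measure 114 mm over their backs; the gripper's body (76 mm by 85 mm) begins 54 mm behind the grasp point. The pads swing forward as they close: fully open they stand 13 mm farther back than shut.
Start: joints at [-1.264, 0.411, -0.013, 1.596, 0.006, 1.134, -0.082], TCP at [0.229, 0.582, 0.245] pointing down, gripper open.
Joint ranges: [-2.95, 2.95], [-0.29, 1.99], [-1.47, 1.44], [0.14, 2.54], [-1.03, 4.17], [0.13, 1.85], [-2.86, 2.86]. Speed limits (rad/s): [2.39, 2.39, 3.01, 3.01, 3.14, 3.14, 3.14].

INTERFACE

Orientations are given as a rotation vector (axis times angle).
In Python, from rig import env, eyes gives the robot as it stands. The module is installed in compiled form; this text tells all that it offers.
- The arm moves only by the tool carry_out, never from a script. Its argument "increments" is a list that holds one entry, the list of rows, each a list of 4 numbers: the shift along the tool's x, y, z in mm, then the turn about the tool's z in degrees. In form: [[[dx, dy, dz, turn], ...]]. A call has exactly 5 rows; each row is the pose to reach, as a shift and turn from the pose commanded when the call began, along the tool's axes at that moment; what a row does not reach only later rows make up. A row lasts 1/10 s, in which the tool goes at most 50 mm and 8.59 degrees, less where a joint would pass 70% of its speed; a pose out of reach is approached as far as the arm can. A call with a gripper value outside its range is refused whole. "hand" is the closure, from -1 (fully open) to 1 (shut), set as the call begins (left out, the last holds). The fingers move at their own pace and stop on an object; "grip_force" is the grip in N (left out, the last holds). Time passes only in rows, so rows that repeat a pose let the fingers close, or fill a call up. It gives the time, the measured TCP pose, the force and the opening at its end, in the units of the state.
- env.get_obs(): the state, without advancing time (a new reading comes with each control period).
- eyes.get_image(name): name is "side" or "top"; returns the picture (420x560x3 uint8, red, green, blue); there is no depth.
- eyes.camera_params(name): a dict with "camera_matrix" (3x3 intrinsics, pixels), "D" ([k1, k2, p1, p2, k3] as OpenCV has them; the pictures are not rectified), "R" (3x3) and "t" (3): a world point X has camera coordinates R X + t. Camera axes: x right, y down, z forward; pixel columns grow to the right and rows downward; lengths in m; the calibration is good to about 2 mm. A picture is of the moment at which its call begins. camera_params takes no time and is no camera call.
- env.close_job(): hands the job in, once; it reports no verdict.
Trained networks look in the newest picture that a camera, given by its name, has taken for a name from the list of things; names that differ only in an ending like _2 or _b are one class to them, and where a whole thing is asked for, a point or a joint stands for the part that bears it (a point fixed in the world has none). Each returns a list of dicts, best first, with "p" (0 to 1); they miss things now and then, are a little off and sometimes report something else, mostly with a low value. They report only what shows in the picture. A call takes as long as a camera call. They do not tell look-alikes from the thing itself.
- eyes.trace(thing, camera): "mask" (420x560 bool, what is visible of it) and "rect" ([left, top, right, bottom] in pixels, round what is visible of it).
- eyes.landmark_of(thing, camera): "location" ([row, column] in pixels: a listed point, or the origin of a listed thing).
The state is a dict: "time_s": time; "joint_pos": joint angles; "dq": joint speeds; "tau": joint torques, N m; "position": TCP position; "ee_rot": TCP orientation; "force": force on the tool from outside, world axes, zero at the start; "wrist_torque": the same for the moment, N m; "opening": finger opening in m.
Only numpy, scipy, OpenCV 4.12 (cv2) and the standard library are available. Lean on these libraries where they do the work, as an engineer would, in place of code of your own. Each camera call takes 0.05 s, during which the arm holds its last target.

## Working session

There is one attempt and no reset: what is moved stays moved. The work goes in short steps, Python scripts to look and compute and a tool call to move; the robot and the scene stay as the last step left them, time stands still between calls to the robot, and variables do not carry over. Pictures are saved under pics/ and viewed, and the job is handed in when it is done.

Besides the shell and the picture viewer there is one more tool, called after "Call:" by a JSON object that holds its "api" and its "payload". carry_out: Moves the arm, as the interface text tells. Its arguments: {"type":"object","properties":{"increments":{"type":"array"},"hand":{"type":"number"},"grip_force":{"type":"number"}},"required":["increments"]}

```bash
mkdir -p pics
cat > h.py <<'E'
import numpy as np, cv2
from rig import env, eyes
def cam(n):
    p=eyes.camera_params(n); return {k:np.array(v,float) for k,v in p.items()}
def ray(n,u,v,z):
    p=cam(n); q=cv2.undistortPoints(np.array([[[u,v]]],float),p['camera_matrix'],p['D'])[0,0]
    d=p['R'].T@np.array([q[0],q[1],1]); c=-p['R'].T@p['t'].ravel()
    return (c+d*(z-c[2])/d[2])
def proj(n,X):
    p=cam(n); r,_=cv2.Rodrigues(p['R'])
    return cv2.projectPoints(np.array(X,float).reshape(-1,1,3),r,p['t'],p['camera_matrix'],p['D'])[0][:,0]
def save(n,f):
    im=eyes.get_image(n); cv2.imwrite('pics/'+f,im[:,:,::-1]); return im
E
python3 - <<'E'
from h import *
o=env.get_obs();print(o)
for n in('top','side'):
    save(n,n+'0.png'); p=cam(n); print(n,-p['R'].T@p['t'].ravel(),p['camera_matrix'][0,0])
E
```

```text
{'time_s': 0.0, 'joint_pos': array([-1.26421215,  0.41191028, -0.0127042 ,  1.59707375,  0.00560836,
        1.13431109, -0.08218106]), 'dq': array([ 5.92570979e-05, -8.91368718e-04,  1.45024095e-03,  3.83465644e-04,
        4.54293858e-04, -8.30935780e-04, -3.70331591e-04]), 'tau': array([-6.33157902e-05, -6.00607967e+01,  6.81819767e-01, -2.99421984e+01,
        1.37376363e-02,  1.04637662e-02,  8.06098654e-08]), 'position': array([0.22865978, 0.58114019, 0.24443448]), 'ee_rot': array([ 2.59550258e+00,  1.76816791e+00, -2.04230372e-03]), 'force': array([0.32592011, 0.45932018, 0.33520424]), 'wrist_torque': array([ 0.03003208, -0.0048202 ,  0.00414544]), 'opening': 0.0851081500634742}
top [ 0.45657223 -0.04655317  1.24583531] 530.405056759334
side [ 0.17351137 -0.99401897  0.65228211] 534.6096779859137
```

View pics/top0.png

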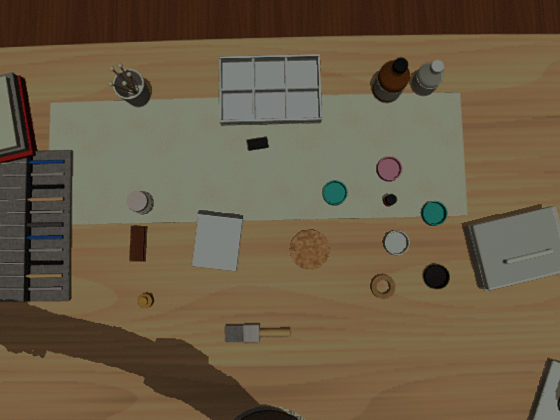

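View pics/side0.png

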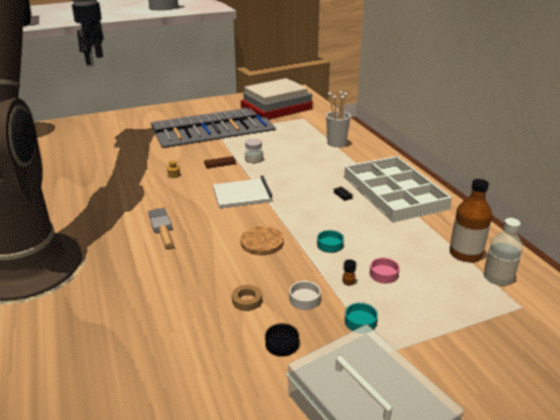

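The top view shows the jar at (140,201), fragment (138,243), weight (145,299), board (218,240), stand (310,249), dish (396,242), vial (390,200), tape (382,286) and eraser (258,143). Pixel right is -y and pixel up is +x.

Run:
```python
from h import *
im={n:eyes.get_image(n) for n in('top','side')}
H=dict(board=.012,stand=.014,fragment=.012,weight=.04,dish=.022,vial=.048,jar=.056,tape=.018,eraser=.014)
M={}
for t in H:
  for n in('top','side'):
    L=eyes.landmark_of(t,n)
    print(t,n,[(round(d['p'],2),[round(float(x),1) for x in d['location']],ray(n,d['location'][1],d['location'][0],0)[:2].round(4)) for d in L][:3])
  T=eyes.trace(t,'top')
  for d in T[:2]:
    m=d['mask']; ys,xs=np.nonzero(m); 
    (c,s,a)=cv2.minAreaRect(np.stack([xs,ys],1).astype(np.float32))
    pts=cv2.boxPoints((c,s,a)); W=[ray('top',u,v,H[t])[:2] for u,v in pts]
    e1=W[1]-W[0]; e2=W[2]-W[1]
    print('   mask',round(d['p'],2),'px',np.round(c,1),'ctr@top',np.mean(W,0).round(4),'ctr@0',ray('top',*c,0)[:2].round(4),'sizes',np.linalg.norm(e1).round(4),np.linalg.norm(e2).round(4),'ang',np.degrees(np.arctan2(e1[1],e1[0])).round(1))
    if d is T[0]: M[t]=m
np.savez('masks.npz',**M)
print(env.get_obs()['time_s'])
```

```text
board top [(0.85, [242.6, 219.9], array([0.4996, 0.1048]))]
board side [(0.96, [197.9, 244.8], array([0.5056, 0.0959]))]
   mask 0.72 px [217.2 240.6] ctr@top [0.5042 0.1097] ctr@0 [0.5044 0.1111] sizes 0.1333 0.1076 ang -7.3
stand top [(0.72, [250.0, 309.9], array([ 0.4774, -0.106 ]))]
stand side [(0.88, [244.4, 259.4], array([ 0.4722, -0.105 ]))]
   mask 0.82 px [309. 249.] ctr@top [ 0.4797 -0.1033] ctr@0 [ 0.4798 -0.104 ] sizes 0.0883 0.0879 ang -91.4
fragment top [(0.77, [244.6, 136.0], array([0.4992, 0.3038]))]
fragment side [(0.54, [162.0, 219.8], array([0.5036, 0.3123]))]
   mask 0.84 px [137.8 243.5] ctr@top [0.5014 0.2963] ctr@0 [0.5017 0.2996] sizes 0.0835 0.0392 ang -3.0
weight top [(0.7, [297.3, 145.2], array([0.3754, 0.2822])), (0.39, [140.6, 254.2], array([0.7414, 0.0197]))]
weight side [(0.61, [174.2, 173.3], array([0.368 , 0.2881]))]
   mask 0.52 px [145. 301.] ctr@top [0.3697 0.2721] ctr@0 [0.3668 0.2827] sizes 0.0367 0.0315 ang -91.0
dish top [(0.98, [165.5, 389.5], array([ 0.6734, -0.3013])), (0.87, [244.4, 392.6], array([ 0.4858, -0.3007])), (0.78, [276.7, 432.4],
[... 517 characters left out ...]

vial side [(0.7, [282.1, 347.1], array([ 0.5866, -0.288 ]))]
jar top [(0.69, [201.6, 145.4], array([0.6008, 0.2814]))]
jar side [(0.9, [160.2, 254.4], array([0.5965, 0.2869]))]
   mask 0.66 px [139.9 202.2] ctr@top [0.5933 0.2793] ctr@0 [0.5997 0.2946] sizes 0.0456 0.0603 ang -26.8
tape top [(0.7, [280.8, 380.3], array([ 0.4016, -0.2684]))]
tape side [(0.93, [303.6, 248.5], array([ 0.39  , -0.2764]))]
   mask 0.54 px [382.3 286.3] ctr@top [ 0.3899 -0.2693] ctr@0 [ 0.3889 -0.2725] sizes 0.0523 0.0534 ang -47.0
eraser top [(0.76, [141.3, 254.5], array([0.7396, 0.0191]))]
eraser side []
   mask 0.73 px [256.8 143.5] ctr@top [0.731 0.013] ctr@0 [0.7341 0.0136] sizes 0.0506 0.0307 ang -79.9
1.55
```

Run:
```python
import cv2
im=cv2.imread('pics/top0.png')
a=cv2.resize(im[180:320,110:310],None,fx=4,fy=4,interpolation=cv2.INTER_CUBIC);cv2.imwrite('pics/zl.png',a)
a=cv2.resize(im[170:310,280:460],None,fx=4,fy=4,interpolation=cv2.INTER_CUBIC);cv2.imwrite('pics/zr.png',a)
```

```text
(no output)
```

View pics/zl.png

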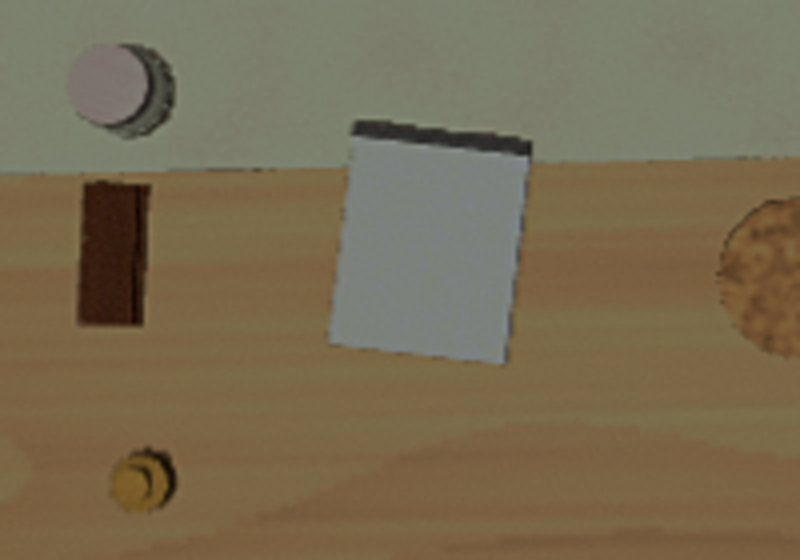

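View pics/zr.png

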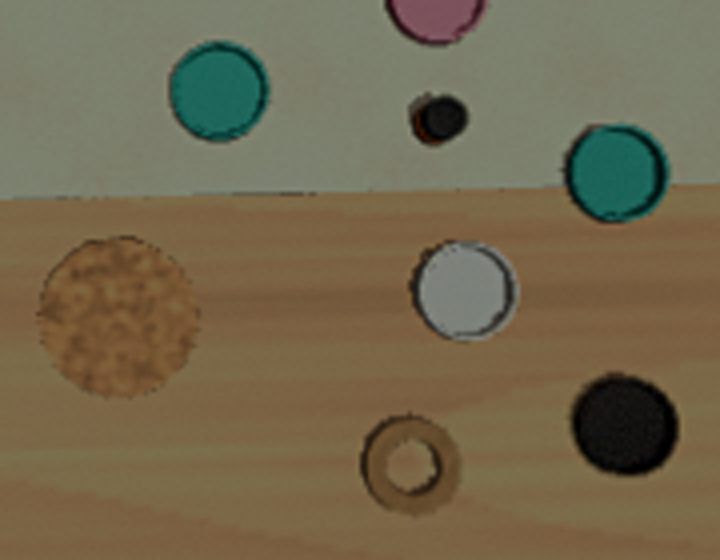

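Run:
```python
from h import *
f=lambda x,y,z,o: ray('top',(x+.5)/4-.5+o[0],(y+.5)/4-.5+o[1],z)[:2].round(4)
L=(110,180);R=(280,170)
print('jar',f(109,84,.056,L)); print('weight knob',f(131,485,.04,L),'body',f(145,481,.024,L))
fr=[f(x,y,.012,L) for x,y in((84,182),(137,184),(131,326),(77,325))];print('frag',fr,np.mean(fr,0))
b=[f(352,121,.022,L),f(532,143,.022,L),f(505,364,.012,L),f(329,345,.012,L)];print('board',b,np.mean(b,0))
e=b[0]-b[3]+b[1]-b[2]; print('board yaw',np.degrees(np.arctan2(e[1],e[0])), np.linalg.norm(b[0]-b[3]),np.linalg.norm(b[0]-b[1]))
e=b[0]-b[1];print('yaw from bar',np.degrees(np.arctan2(-e[0],e[1])))
e=fr[0]-fr[3]+fr[1]-fr[2]; print('frag yaw',np.degrees(np.arctan2(e[1],e[0])))
print('vial',f(440-0,117,.048,R),f(445,117,.048,R));print('dish',f(466,291,.022,R));print('stand',f(119,317,.014,R));print('tape',f(411,465,.018,R))
# side-based projections of estimates for check
est=dict(jar=f(109,84,.056,L),weight=f(131,485,.04,L),vial=f(445,117,.048,R),dish=f(466,291,.022,R),stand=f(119,317,.014,R),frag=np.mean(fr,0),board=np.mean(b,0))
hh=dict(jar=.056,weight=.04,vial=.048,dish=.022,stand=.014,frag=.012,board=.012)
im=cv2.imread('pics/side0.png')
for k,v in est.items():
  for z in(0,hh[k]):
    p=proj('side',[v[0],v[1],z])[0]; cv2.circle(im,(int(round(p[0])),int(round(p[1]))),1,(0,0,255),-1)
a=cv2.resize(im[120:330,140:420],None,fx=2.8,fy=2.8,interpolation=cv2.INTER_CUBIC);cv2.imwrite('pics/chk.png',a)
o=env.get_obs()
print(cv2.Rodrigues(o['ee_rot'])[0])
```

```text
jar [0.5971 0.2862]
weight knob [0.3701 0.2781] body [0.3711 0.2743]
frag [array([0.5447, 0.3132]), array([0.5428, 0.2818]), array([0.46  , 0.2854]), array([0.4612, 0.3172])] [0.502175 0.2994  ]
board [array([0.576 , 0.1531]), array([0.5607, 0.0486]), array([0.4335, 0.0672]), array([0.4466, 0.1694])] [0.5042   0.109575]
board yaw -7.745236705845148 0.13042258240044163 0.10561410890596011
yaw from bar -8.32957801678905
frag yaw -2.61662750186316
vial [ 0.5882 -0.2885] [ 0.5881 -0.2913]
dish [ 0.4897 -0.3045]
stand [ 0.4798 -0.1042]
tape [ 0.3907 -0.2696]
[[ 3.66065485e-01  9.30589093e-01  1.27627271e-05]
 [ 9.30589090e-01 -3.66065485e-01  7.34116570e-05]
 [ 7.29880812e-05 -1.49966193e-05 -9.99999997e-01]]
```

View pics/chk.png

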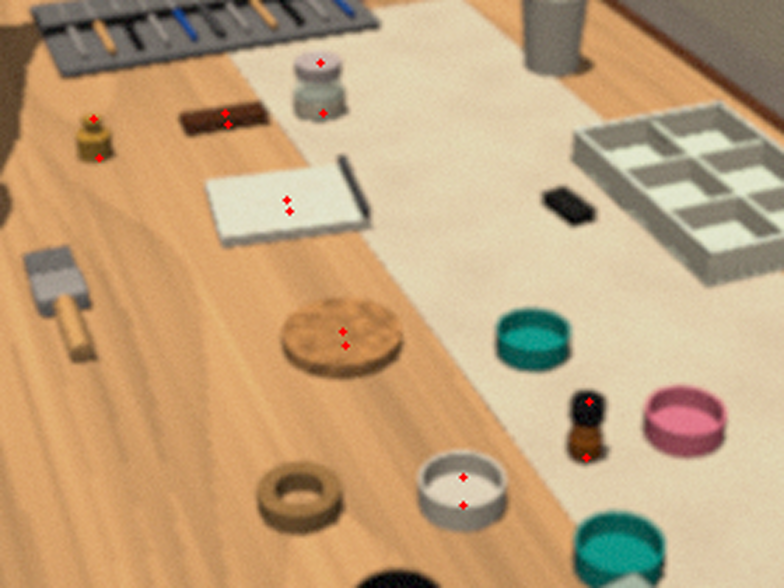

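The side view agrees with the top-view estimates. Yaw of the board is about -7.6°. I'll take the fragment first.

```bash
cat > go.py <<'E'
import sys
from h import *
def go(x,y,z,yaw):
    o=env.get_obs(); R=cv2.Rodrigues(o['ee_rot'])[0]; p=o['position']
    d=R.T@(np.array([x,y,z])-p)*1000
    cy=np.degrees(np.arctan2(R[1,0],R[0,0])); t=-((yaw-cy+180)%360-180)
    print('t',o['time_s'],'at',p.round(4),'yaw',cy.round(1),'F',o['force'].round(1),'op',round(o['opening'],4),'q1,7',o['joint_pos'][[0,6]].round(2),'tilt',R[2].round(3)); print('d',d.round(1),'turn',round(t,1))
if __name__=='__main__': go(*map(float,sys.argv[1:]))
E
python3 go.py .502 .299 .12 87.4
```

```text
t 1.55 at [0.2288 0.5816 0.2453] yaw 68.5 F [0.4 0.5 1. ] op 0.0858 q1,7 [-1.26 -0.08] tilt [ 0. -0. -1.]
d [-163.   357.7  125.3] turn -18.9
```

Call:
{"api": "carry_out", "payload": {"increments": [[[-80,180,60,-10],[-163,358,125,-19],[-163,358,125,-19],[-163,358,125,-19],[-163,358,125,-19]]], "hand": -0.2, "grip_force": 40}}

```text
time_s: 2.05
position: [0.3958, 0.409, 0.1696]
ee_rot: [-2.269, -2.173, -0.001]
force: [0.7, 0.4, -0.5]
opening: 0.0514
```

```bash
python3 go.py .502 .299 .12 87.4
```

```text
t 2.05 at [0.3958 0.409  0.1696] yaw 87.5 F [ 0.7  0.4 -0.5] op 0.0514 q1,7 [-0.87  0.63] tilt [ 0.001  0.    -1.   ]
d [-105.4  110.8   49.6] turn 0.1
```

Call:
{"api": "carry_out", "payload": {"increments": [[[-105,111,50,0],[-105,111,50,0],[-105,111,50,0],[-105,111,50,0],[-105,111,50,0]]]}}

```text
time_s: 2.55
position: [0.5023, 0.2982, 0.1191]
ee_rot: [2.273, 2.167, -0.002]
force: [-0.2, -0.4, 0.7]
opening: 0.051
```

```bash
python3 go.py .502 .299 .06 87.4; python3 -c "
from h import *
save('side','s1.png');save('top','t1.png')"
```

```text
t 2.55 at [0.5023 0.2982 0.1191] yaw 87.3 F [-0.2 -0.4  0.7] op 0.051 q1,7 [-0.64  0.92] tilt [-0.002 -0.001 -1.   ]
d [ 0.8 -0.3 59.1] turn -0.1
```

View pics/s1.png

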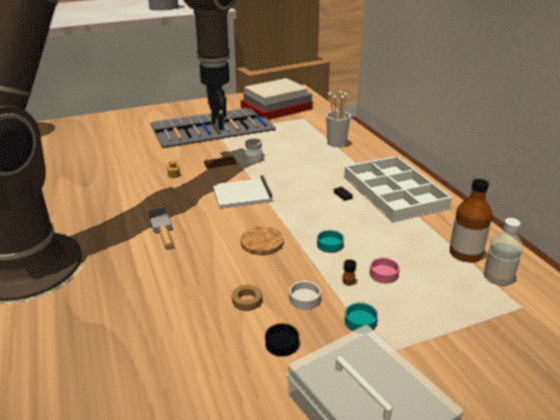

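The gripper is above the fragment at about (218,120) and the other objects haven't moved. Next I descend.

Call:
{"api": "carry_out", "payload": {"increments": [[[1,0,45,0],[1,0,89,0],[1,0,97,0],[1,0,99,0],[1,0,99,0]]]}}

```text
time_s: 3.15
position: [0.5014, 0.3033, 0.0225]
ee_rot: [-2.267, -2.175, -0.003]
force: [0.7, -0.3, 1.0]
opening: 0.0512
```

Call:
{"api": "carry_out", "payload": {"increments": [[[0,0,2,0],[0,0,2,0],[0,0,4,0],[0,0,4,0],[0,0,4,0]]]}}

```text
time_s: 3.65
position: [0.5011, 0.3017, 0.017]
ee_rot: [2.269, 2.173, 0.0]
force: [0.7, -0.8, 0.0]
opening: 0.0509
```

```bash
python3 go.py .502 .299 .015 87.4; python3 -c "
from h import *
im=save('side','s2.png');a=cv2.resize(im[100:200,160:300],None,fx=5,fy=5,interpolation=cv2.INTER_CUBIC);cv2.imwrite('pics/s2z.png',a[:,:,::-1])"
```

```text
t 3.65 at [0.5011 0.3017 0.017 ] yaw 87.5 F [ 0.7 -0.8  0. ] op 0.0509 q1,7 [-0.64  0.91] tilt [ 0.  0. -1.]
d [-2.7  1.   2. ] turn 0.1
```

View pics/s2z.png

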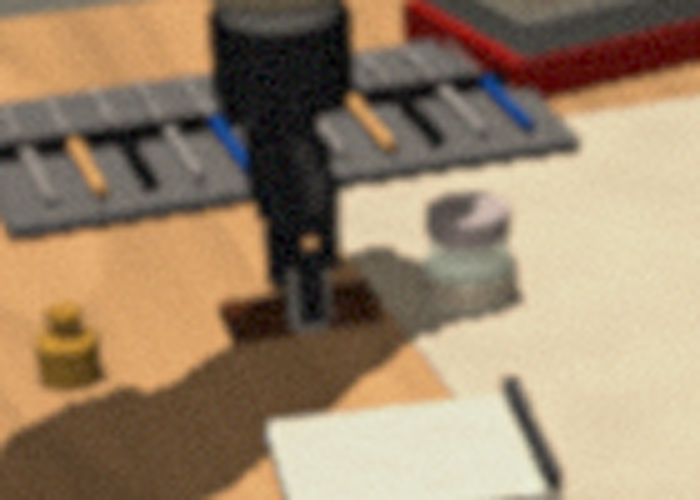

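Call:
{"api": "carry_out", "payload": {"increments": [[[-2,1,1,0],[-2,1,2,0],[-2,1,2.5,0],[-2,1,2.5,0],[-2,1,2.5,0]]]}}

```text
time_s: 4.2
position: [0.5019, 0.2998, 0.0143]
ee_rot: [-2.269, -2.173, 0.0]
force: [1.0, 0.3, -0.0]
opening: 0.0516
```

Call:
{"api": "carry_out", "payload": {"increments": [[[0,0,0,0],[0,0,0,0],[0,0,0,0],[0,0,0,0],[0,0,0,0]]], "hand": 1, "grip_force": 40}}

```text
time_s: 4.7
position: [0.5021, 0.2998, 0.0146]
ee_rot: [2.269, 2.173, 0.001]
force: [-1.0, 0.3, 6.0]
opening: 0.0364
```

```bash
python3 go.py .502 .299 .015 87.4; python3 -c "
from h import *
im=save('side','s3.png');a=cv2.resize(im[100:200,160:300],None,fx=5,fy=5,interpolation=cv2.INTER_CUBIC);cv2.imwrite('pics/s3z.png',a[:,:,::-1])"
```

```text
t 4.7 at [0.5021 0.2998 0.0146] yaw 87.5 F [-1.   0.3  6. ] op 0.0364 q1,7 [-0.63  0.92] tilt [ 0.  0. -1.]
d [-0.8 -0.1 -0.4] turn 0.1
```

View pics/s3z.png

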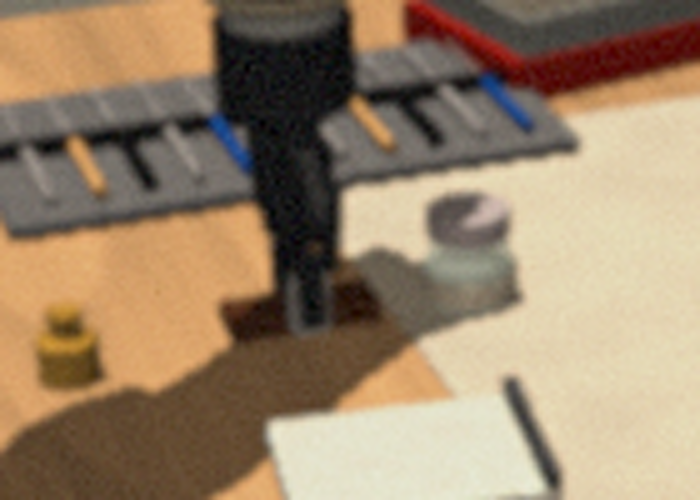

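Call:
{"api": "carry_out", "payload": {"increments": [[[0,0,-15,0],[0,0,-40,0],[0,0,-85,0],[0,0,-85,0],[0,0,-85,0]]]}}

```text
time_s: 5.25
position: [0.5027, 0.3002, 0.1011]
ee_rot: [2.269, 2.173, 0.005]
force: [-0.4, -0.9, -0.9]
opening: 0.0361
```

```bash
python3 go.py .504 .1095 .10 -7.6; python3 -c "
from h import *
im=save('side','s4.png');a=cv2.resize(im[60:200,130:300],None,fx=4,fy=4,interpolation=cv2.INTER_CUBIC);cv2.imwrite('pics/s4z.png',a[:,:,::-1])"
```

```text
t 5.25 at [0.5027 0.3002 0.1011] yaw 87.5 F [-0.4 -0.9 -0.9] op 0.0361 q1,7 [-0.64  0.92] tilt [ 0.002  0.003 -1.   ]
d [-190.5    9.5    0.8] turn 95.1
```

View pics/s4z.png

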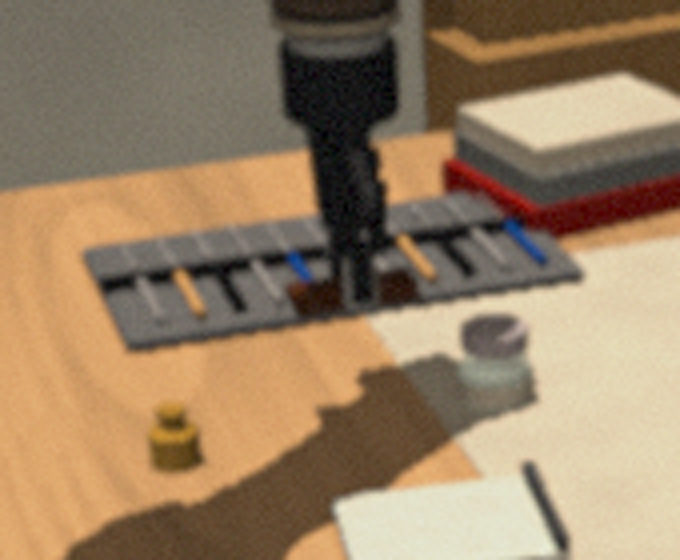

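The fragment is held at about (353,290) in the zoom and has left the table. I'll carry it to the board, rotating on the way.

Call:
{"api": "carry_out", "payload": {"increments": [[[-38,2,0,8.5],[-76,4,0,17],[-114,6,0,25.5],[-152,8,0,34],[-190.5,9.5,0,42.5]]]}}

```text
time_s: 5.8
position: [0.5022, 0.1072, 0.0982]
ee_rot: [2.906, 1.194, -0.004]
force: [-0.2, -0.5, -0.7]
opening: 0.0363
```

Call:
{"api": "carry_out", "payload": {"increments": [[[0,0,0,8.5],[0,0,0,17],[0,0,0,25.5],[0,0,0,34],[0,0,0,42.5]]]}}

```text
time_s: 6.3
position: [0.5022, 0.1086, 0.0981]
ee_rot: [3.14, 0.059, -0.004]
force: [0.2, 0.1, -0.6]
opening: 0.0365
```

Call:
{"api": "carry_out", "payload": {"increments": [[[0,0,0,8.5],[0,0,0,10],[0,0,0,10],[0,0,0,10],[0,0,0,10]]]}}

```text
time_s: 6.8
position: [0.5031, 0.1089, 0.0992]
ee_rot: [3.135, -0.202, -0.001]
force: [-0.6, -0.2, 0.4]
opening: 0.0364
```

```bash
python3 go.py .504 .1095 .04 -7.6; python3 -c "
from h import *
im=save('top','t5.png');a=cv2.resize(im[150:330,100:320],None,fx=3.5,fy=3.5,interpolation=cv2.INTER_CUBIC);cv2.imwrite('pics/t5z.png',a[:,:,::-1])"
```

```text
t 6.8 at [0.5031 0.1089 0.0992] yaw -7.4 F [-0.6 -0.2  0.4] op 0.0364 q1,7 [-0.67 -0.16] tilt [-0.  0. -1.]
d [ 0.8 -0.7 59.2] turn 0.2
```

View pics/t5z.png

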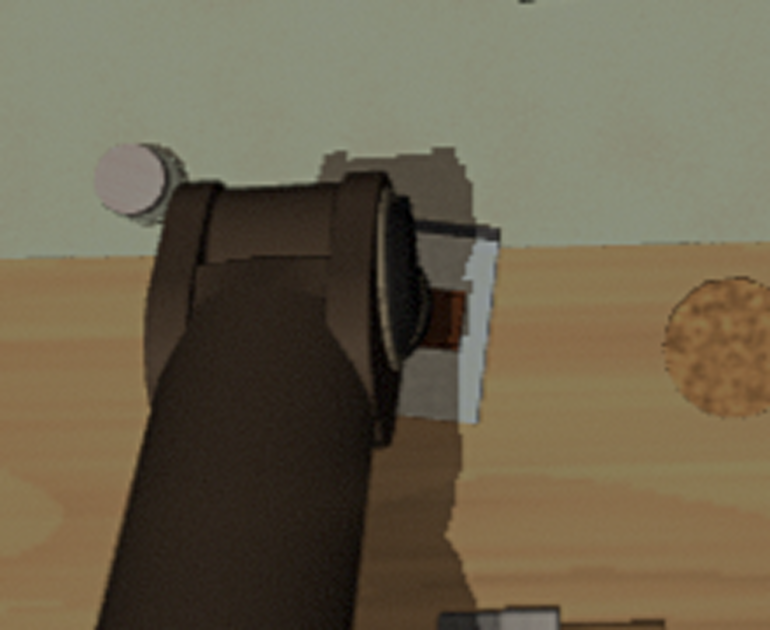

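The fragment's end shows at zoom (447,320), parallel to the bar. I'll lower it to a TCP height of about 0.0275.

Call:
{"api": "carry_out", "payload": {"increments": [[[0.8,-0.7,30,0],[0.8,-0.7,55,0],[0.8,-0.7,65,0],[0.8,-0.7,69,0],[0.8,-0.7,71,0]]]}}

```text
time_s: 7.35
position: [0.5044, 0.1094, 0.0285]
ee_rot: [-3.135, 0.205, -0.0]
force: [-0.3, 0.6, -0.8]
opening: 0.0365
```

Call:
{"api": "carry_out", "payload": {"increments": [[[0,0,0,0],[0,0,0.5,0],[0,0,0.5,0],[0,0,0.5,0],[0,0,0.5,0]]]}}

```text
time_s: 7.85
position: [0.5042, 0.1097, 0.0281]
ee_rot: [-3.135, 0.205, -0.001]
force: [0.3, -0.1, 0.1]
opening: 0.0363
```

```bash
python3 go.py .504 .1095 .0275 -7.6; python3 -c "
from h import *
im=save('side','s6.png');a=cv2.resize(im[90:240,160:320],None,fx=4,fy=4,interpolation=cv2.INTER_CUBIC);cv2.imwrite('pics/s6z.png',a[:,:,::-1])"
```

```text
t 7.85 at [0.5042 0.1097 0.0281] yaw -7.5 F [ 0.3 -0.1  0.1] op 0.0363 q1,7 [-0.61 -0.09] tilt [ 0. -0. -1.]
d [-0.2  0.2  0.6] turn 0.1
```

View pics/s6z.png

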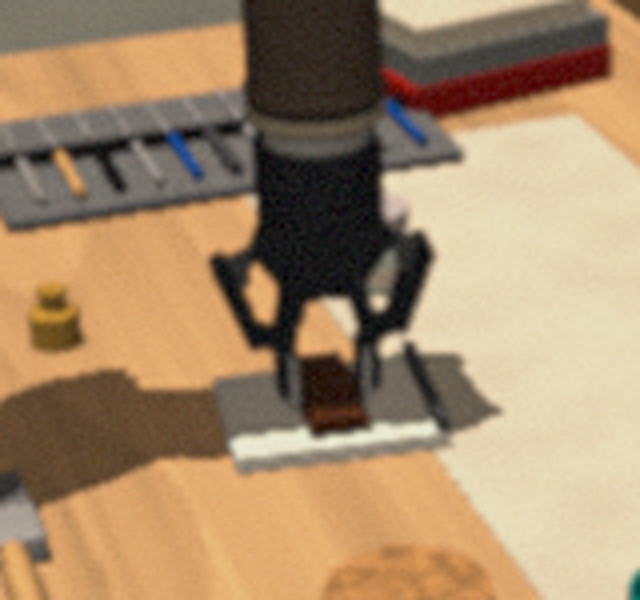

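The fragment is level, just over the board, at zoom (335,395). I'll lower it 1 mm, release it and rise.

Call:
{"api": "carry_out", "payload": {"increments": [[[0,0,1,0],[0,0,1,0],[0,0,1,0],[0,0,1,0],[0,0,1,0]]]}}

```text
time_s: 8.4
position: [0.5041, 0.1095, 0.0268]
ee_rot: [-3.135, 0.205, -0.0]
force: [0.3, 0.3, -0.0]
opening: 0.0366
```

Call:
{"api": "carry_out", "payload": {"increments": [[[0,0,0,0],[0,0,0,0],[0,0,0,0],[0,0,0,0],[0,0,-3,0]]], "hand": -0.25}}

```text
time_s: 8.9
position: [0.5039, 0.1095, 0.0297]
ee_rot: [3.135, -0.205, -0.001]
force: [-0.6, -0.3, 0.2]
opening: 0.0533
```

Call:
{"api": "carry_out", "payload": {"increments": [[[0,0,-20,0],[0,0,-50,0],[0,0,-80,0],[0,0,-80,0],[0,0,-80,0]]]}}

```text
time_s: 9.4
position: [0.5044, 0.1099, 0.1104]
ee_rot: [-3.134, 0.204, -0.002]
force: [-0.8, -0.3, -1.3]
opening: 0.0535
```

```bash
python3 go.py .3705 .2765 .11 40
```

```text
t 9.4 at [0.5044 0.1099 0.1104] yaw -7.5 F [-0.8 -0.3 -1.3] op 0.0535 q1,7 [-0.68 -0.17] tilt [ 0.001 -0.001 -1.   ]
d [-154.4 -147.8    0.4] turn -47.5
```

Call:
{"api": "carry_out", "payload": {"increments": [[[-35,-33,0,0],[-70,-67,0,0],[-105,-100,0,0],[-140,-134,0,0],[-154.4,-147.8,0,0]]]}}

```text
time_s: 9.9
position: [0.3664, 0.2791, 0.1086]
ee_rot: [3.135, -0.197, -0.004]
force: [0.7, -0.6, -0.0]
opening: 0.0534
```

Call:
{"api": "carry_out", "payload": {"increments": [[[0,0,0,0],[0,0,0,0],[0,0,0,0],[0,0,0,0],[0,0,0,0]]]}}

```text
time_s: 10.4
position: [0.3709, 0.2753, 0.1098]
ee_rot: [3.134, -0.208, 0.0]
force: [0.4, 0.9, -0.9]
opening: 0.0533
```

```bash
python3 go.py .3705 .2765 .018 -7.5;  python3 -c "
from h import *
im=save('side','s7.png');a=cv2.resize(im[90:240,120:320],None,fx=4,fy=4,interpolation=cv2.INTER_CUBIC);cv2.imwrite('pics/s7z.png',a[:,:,::-1])
im=save('top','t7.png');a=cv2.resize(im[190:330,110:310],None,fx=4,fy=4,interpolation=cv2.INTER_CUBIC);cv2.imwrite('pics/t7z.png',a[:,:,::-1])"
```

```text
t 10.4 at [0.3709 0.2753 0.1098] yaw -7.6 F [ 0.4  0.9 -0.9] op 0.0533 q1,7 [-1.12 -0.65] tilt [ 0.  0. -1.]
d [-0.6 -1.2 91.8] turn -0.1
```

View pics/s7z.png

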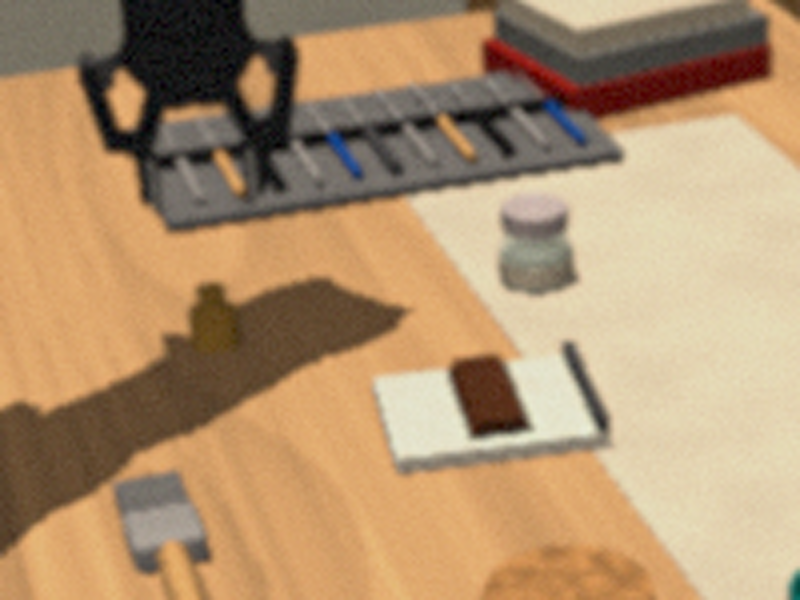

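View pics/t7z.png

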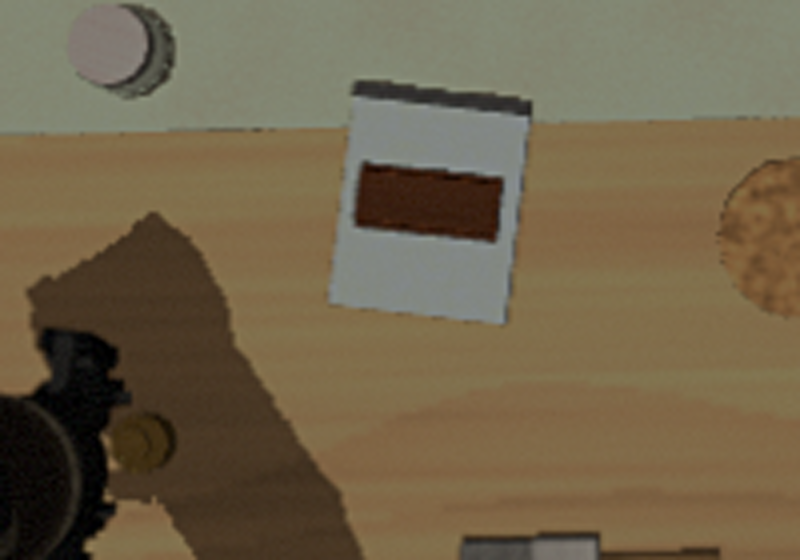

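The fragment lies centred on the board: both centres are at about zoom (429,203). Next, down onto the weight.

Call:
{"api": "carry_out", "payload": {"increments": [[[-0.5,-1,40,0],[-0.5,-1,70,0],[-0.5,-1,85,0],[-0.5,-1,91,0],[-0.5,-1,91,0]]]}}

```text
time_s: 11.0
position: [0.3699, 0.2767, 0.0184]
ee_rot: [3.134, -0.206, -0.001]
force: [0.7, -0.2, -0.2]
opening: 0.0535
```

Call:
{"api": "carry_out", "payload": {"increments": [[[0,0,0,0],[0,0,0,0],[0,0,0,0],[0,0,0,0],[0,0,0,0]]], "hand": 1, "grip_force": 50}}

```text
time_s: 11.5
position: [0.3703, 0.2776, 0.0199]
ee_rot: [-3.133, 0.205, -0.001]
force: [-0.1, -1.8, 7.1]
opening: 0.032
```

```bash
python3 go.py .3705 .2765 .13 -7.5;  python3 -c "
from h import *
im=save('side','s8.png');a=cv2.resize(im[90:240,120:320],None,fx=4,fy=4,interpolation=cv2.INTER_CUBIC);cv2.imwrite('pics/s8z.png',a[:,:,::-1])"
```

```text
t 11.5 at [0.3703 0.2776 0.0199] yaw -7.5 F [-0.1 -1.8  7.1] op 0.032 q1,7 [-1.03 -0.53] tilt [ 0.001 -0.002 -1.   ]
d [   0.4    0.9 -110.1] turn 0.0
```

View pics/s8z.png

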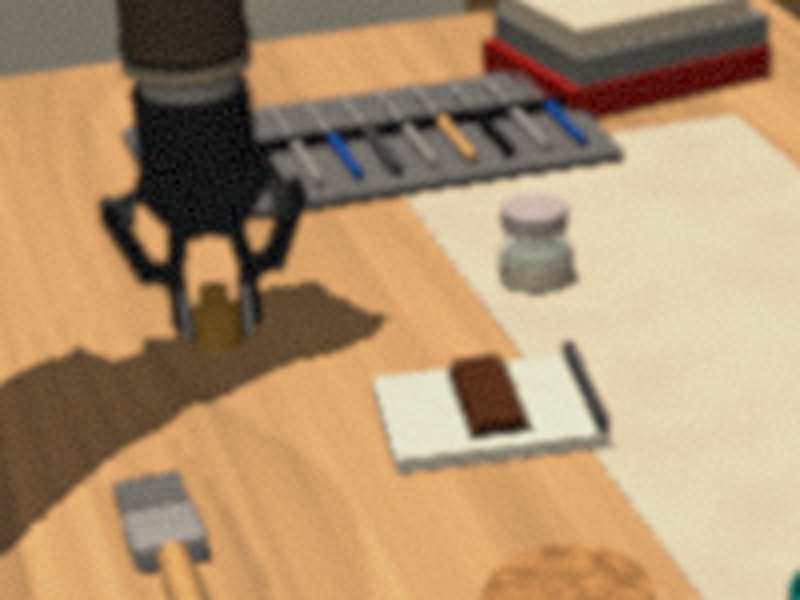

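Call:
{"api": "carry_out", "payload": {"increments": [[[0,0,-10,0],[0,0,-30,0],[0,0,-60,0],[0,0,-95,0],[0,0,-110,0]]]}}

```text
time_s: 12.05
position: [0.3709, 0.2778, 0.1322]
ee_rot: [-3.132, 0.205, -0.004]
force: [0.9, 0.9, -2.7]
opening: 0.0318
```

Call:
{"api": "carry_out", "payload": {"increments": [[[0,0,0,0],[0,0,0,0],[0,0,0,0],[0,0,0,0],[0,0,0,0]]]}}

```text
time_s: 12.55
position: [0.3696, 0.2768, 0.128]
ee_rot: [3.133, -0.205, -0.001]
force: [0.1, 0.4, -2.0]
opening: 0.0323
```

```bash
python3 go.py .5042 .1095 .128 -7.5
```

```text
t 12.55 at [0.3696 0.2768 0.128 ] yaw -7.5 F [ 0.1  0.4 -2. ] op 0.0323 q1,7 [-1.15 -0.67] tilt [-0.001  0.002 -1.   ]
d [1.553e+02 1.483e+02 1.000e-01] turn 0.0
```

Call:
{"api": "carry_out", "payload": {"increments": [[[30,29,0,0],[65,62,0,0],[100,95,0,0],[135,129,0,0],[155,148,0,0]]]}}

```text
time_s: 13.05
position: [0.5063, 0.1063, 0.1286]
ee_rot: [3.133, -0.21, 0.001]
force: [0.2, 2.0, -0.9]
opening: 0.032
```

Call:
{"api": "carry_out", "payload": {"increments": [[[0,0,0,0],[0,0,0,0],[0,0,0,0],[0,0,0,0],[0,0,0,0]]]}}

```text
time_s: 13.55
position: [0.5038, 0.1114, 0.1288]
ee_rot: [-3.135, 0.202, 0.001]
force: [-0.1, 0.3, -1.7]
opening: 0.0322
```

```bash
python3 go.py .5042 .1095 .045 -7.5;  python3 -c "
from h import *
im=save('side','s9.png');a=cv2.resize(im[90:240,120:320],None,fx=4,fy=4,interpolation=cv2.INTER_CUBIC);cv2.imwrite('pics/s9z.png',a[:,:,::-1])"
```

```text
t 13.55 at [0.5038 0.1114 0.1288] yaw -7.4 F [-0.1  0.3 -1.7] op 0.0322 q1,7 [-0.72 -0.17] tilt [-0. -0. -1.]
d [ 0.6  1.9 83.8] turn 0.1
```

View pics/s9z.png

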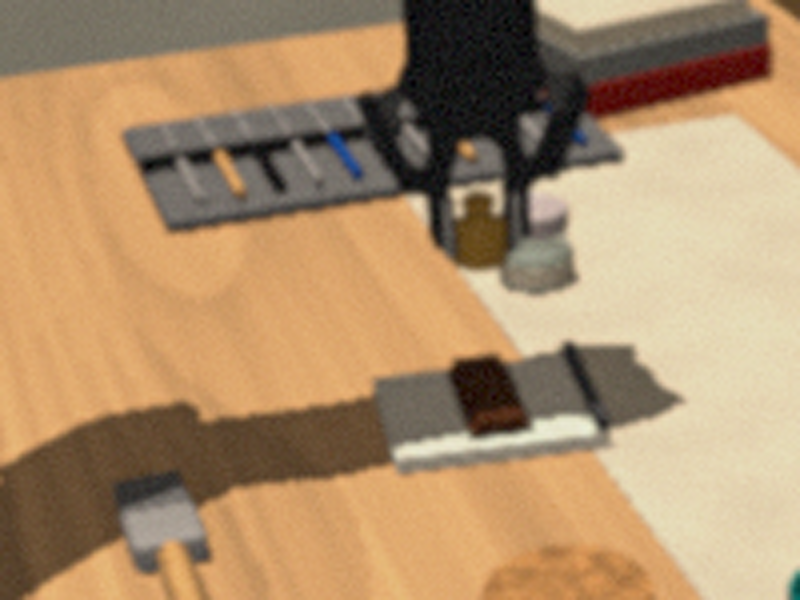

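Call:
{"api": "carry_out", "payload": {"increments": [[[0.5,1.5,35,0],[0.5,1.5,60,0],[0.5,1.5,75,0],[0.5,1.5,80,0],[0.5,1.5,82,0]]]}}

```text
time_s: 14.1
position: [0.5045, 0.1089, 0.0466]
ee_rot: [3.135, -0.204, -0.001]
force: [-0.0, -0.5, -0.8]
opening: 0.0317
```

Call:
{"api": "carry_out", "payload": {"increments": [[[0,0,0,0],[0,0,0,0],[0,0,1,0],[0,0,1,0],[0,0,1,0]]]}}

```text
time_s: 14.6
position: [0.5047, 0.1089, 0.0461]
ee_rot: [-3.135, 0.205, -0.001]
force: [0.6, 0.1, -1.0]
opening: 0.0319
```

```bash
python3 go.py .5042 .1095 .0435 -7.5;  python3 -c "
from h import *
im=save('side','s10.png');a=cv2.resize(im[120:220,180:320],None,fx=5,fy=5,interpolation=cv2.INTER_CUBIC);cv2.imwrite('pics/s10z.png',a[:,:,::-1])"
```

```text
t 14.6 at [0.5047 0.1089 0.0461] yaw -7.5 F [ 0.6  0.1 -1. ] op 0.0319 q1,7 [-0.65 -0.08] tilt [ 0. -0. -1.]
d [-0.6 -0.6  2.6] turn 0.0
```

View pics/s10z.png

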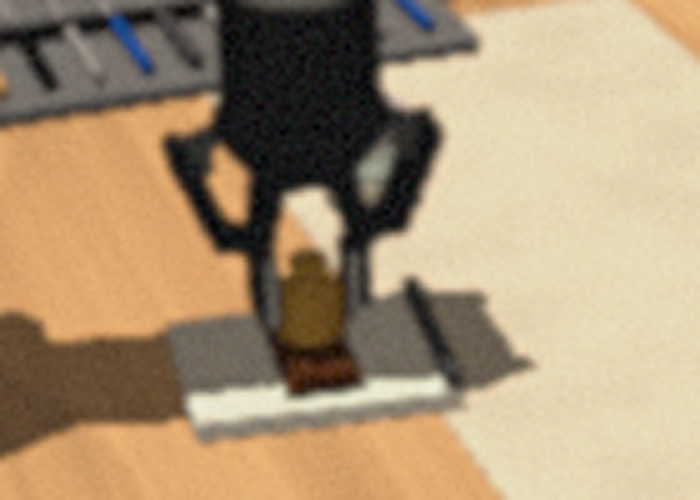

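Call:
{"api": "carry_out", "payload": {"increments": [[[0,-0.5,0.5,0],[0,-0.5,1,0],[0,-0.5,1.5,0],[0,-0.5,1.5,0],[0,-0.5,1.5,0]]]}}

```text
time_s: 15.15
position: [0.5046, 0.1093, 0.0443]
ee_rot: [3.135, -0.205, -0.0]
force: [0.2, 0.3, -0.9]
opening: 0.0318
```

Call:
{"api": "carry_out", "payload": {"increments": [[[0,0,0.5,0],[0,0,1,0],[0,0,1,0],[0,0,1,0],[0,0,1,0]]]}}

```text
time_s: 15.65
position: [0.5048, 0.1092, 0.0439]
ee_rot: [-3.134, 0.205, -0.0]
force: [-2.3, -1.1, 8.1]
opening: 0.0323
```

Contact at 8 N. Releasing now and rising.

Call:
{"api": "carry_out", "payload": {"increments": [[[0,0,0,0],[0,0,0,0],[0,0,0,0],[0,0,0,0],[0,0,-2,0]]], "hand": -0.2}}

```text
time_s: 16.15
position: [0.5045, 0.1092, 0.0452]
ee_rot: [3.135, -0.205, -0.001]
force: [-0.1, -0.1, 0.4]
opening: 0.0515
```

Call:
{"api": "carry_out", "payload": {"increments": [[[0,0,-15,0],[0,0,-50,0],[0,0,-90,0],[0,0,-110,0],[0,0,-110,0]]]}}

```text
time_s: 16.65
position: [0.5065, 0.1097, 0.1583]
ee_rot: [-3.132, 0.205, -0.008]
force: [0.5, -0.2, 0.2]
opening: 0.0514
```

```bash
python3 go.py .597 .2865 .15 -7.5;  python3 -c "
from h import *
im=save('side','s11.png');a=cv2.resize(im[120:220,180:320],None,fx=5,fy=5,interpolation=cv2.INTER_CUBIC);cv2.imwrite('pics/s11z.png',a[:,:,::-1])"
```

```text
t 16.65 at [0.5065 0.1097 0.1583] yaw -7.5 F [ 0.5 -0.2  0.2] op 0.0514 q1,7 [-0.75 -0.19] tilt [ 0.005 -0.003 -1.   ]
d [  66.7 -187.1    9.2] turn 0.0
```

View pics/s11z.png

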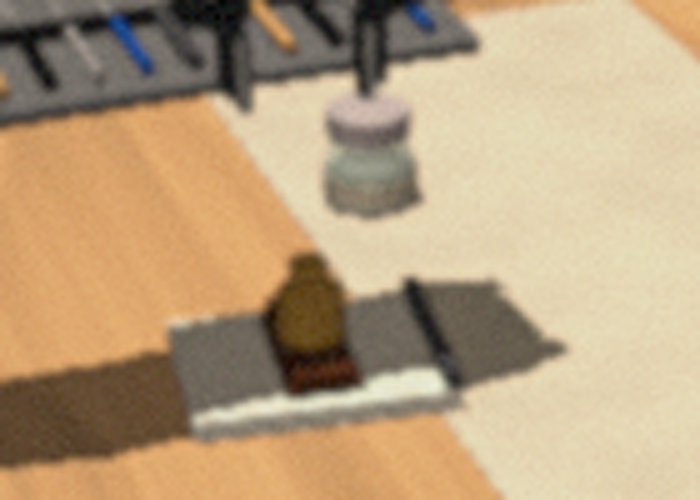

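The weight stands on the middle of the fragment, at zoom (310,300). Next is the jar, with the jaws turned along the board's y.

Call:
{"api": "carry_out", "payload": {"increments": [[[13,-37,5,-8.5],[26,-74,9,-17],[40,-111,9,-25.5],[53,-150,9,-34],[66.7,-187,9,-42.5]]], "hand": -1}}

```text
time_s: 17.2
position: [0.5948, 0.2875, 0.1443]
ee_rot: [-2.993, -0.955, 0.004]
force: [-0.4, -0.3, -0.1]
opening: 0.0856
```

Call:
{"api": "carry_out", "payload": {"increments": [[[0,0,0,-8.5],[0,0,0,-17],[0,0,0,-25.5],[0,0,0,-34],[0,0,0,-42.5]]]}}

```text
time_s: 17.7
position: [0.5942, 0.2857, 0.1442]
ee_rot: [-2.443, -1.974, 0.004]
force: [-0.1, 0.4, 0.0]
opening: 0.0856
```

Call:
{"api": "carry_out", "payload": {"increments": [[[0,0,0,-5],[0,0,0,-5],[0,0,0,-5],[0,0,0,-5],[0,0,0,-5]]]}}

```text
time_s: 18.2
position: [0.595, 0.2861, 0.146]
ee_rot: [-2.363, -2.071, 0.001]
force: [0.1, 0.4, 0.1]
opening: 0.0852
```

```bash
python3 go.py .597 .2865 .03 82.5
```

```text
t 18.2 at [0.595  0.2861 0.146 ] yaw 82.5 F [0.1 0.4 0.1] op 0.0852 q1,7 [-0.6   0.98] tilt [-0. -0. -1.]
d [  0.7   2.  116. ] turn -0.0
```

Call:
{"api": "carry_out", "payload": {"increments": [[[0.7,2,40,0],[0.7,2,85,0],[0.7,2,110,0],[0.7,2,122,0],[0.7,2,123,0]]]}}

```text
time_s: 18.7
position: [0.5964, 0.2862, 0.0219]
ee_rot: [-2.361, -2.071, 0.004]
force: [0.5, -0.2, -0.2]
opening: 0.0853
```

```bash
python3 go.py .597 .2865 .022 82.5;  python3 -c "
from h import *
im=save('side','s12.png');a=cv2.resize(im[90:210,180:320],None,fx=5,fy=5,interpolation=cv2.INTER_CUBIC);cv2.imwrite('pics/s12z.png',a[:,:,::-1])"
```

```text
t 18.7 at [0.5964 0.2862 0.0219] yaw 82.5 F [ 0.5 -0.2 -0.2] op 0.0853 q1,7 [-0.58  0.99] tilt [-0.002 -0.002 -1.   ]
d [ 0.4  0.6 -0.1] turn 0.0
```

View pics/s12z.png

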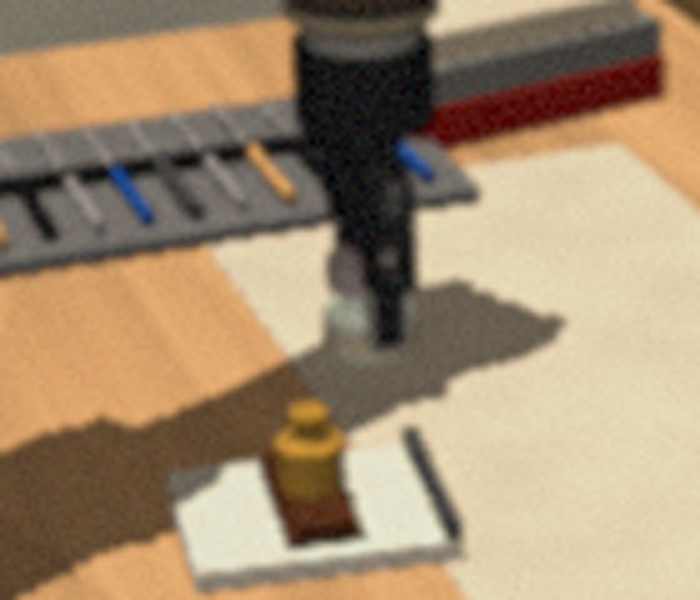

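```bash
python3 -c "
from h import *
p=proj('side',[[.597,.235,.02],[.597,.2865,.02],[.590,.235,.02],[.597,.2865,0]]);print((p-[180,90])*5)"
```

```text
[[403.32021437 356.38302146]
 [372.07550038 318.5841174 ]
 [391.06227146 358.52770266]
 [373.1007629  351.13582694]]
```

The finger's column (390) matches the expected 392 for a jar-centred grasp. Closing.

Call:
{"api": "carry_out", "payload": {"increments": [[[0.4,0.5,0,0],[0.4,0.5,0,0],[0.4,0.5,0,0],[0.4,0.5,0,0],[0.4,0.5,0,0]]], "hand": 1, "grip_force": 45}}

```text
time_s: 19.25
position: [0.5989, 0.2874, 0.0254]
ee_rot: [2.361, 2.072, 0.005]
force: [-0.7, 0.6, 6.1]
opening: 0.0496
```

```bash
python3 go.py .597 .2865 .14 82.5
```

```text
t 19.25 at [0.5989 0.2874 0.0254] yaw 82.5 F [-0.7  0.6  6.1] op 0.0496 q1,7 [-0.58  0.99] tilt [ 0.002  0.002 -1.   ]
d [  -0.9   -1.5 -114.6] turn 0.0
```

Call:
{"api": "carry_out", "payload": {"increments": [[[0,0,-8,0],[0,0,-25,0],[0,0,-55,0],[0,0,-90,0],[0,0,-110,0]]]}}

```text
time_s: 19.75
position: [0.599, 0.2872, 0.1379]
ee_rot: [2.361, 2.071, 0.007]
force: [0.7, -0.8, -1.5]
opening: 0.0496
```

Call:
{"api": "carry_out", "payload": {"increments": [[[0,0,0,0],[0,0,0,0],[0,0,0,0],[0,0,0,0],[0,0,0,0]]]}}

```text
time_s: 20.25
position: [0.5973, 0.2865, 0.1322]
ee_rot: [-2.361, -2.072, 0.003]
force: [0.4, -0.1, -1.3]
opening: 0.0498
```

```bash
python3 go.py .6093 .0955 .132 82.5;  python3 -c "
from h import *
im=save('side','s13.png');a=cv2.resize(im[60:210,160:320],None,fx=4,fy=4,interpolation=cv2.INTER_CUBIC);cv2.imwrite('pics/s13z.png',a[:,:,::-1])"
```

```text
t 20.25 at [0.5973 0.2865 0.1322] yaw 82.5 F [ 0.4 -0.1 -1.3] op 0.0498 q1,7 [-0.6   0.98] tilt [-0.001 -0.002 -1.   ]
d [-187.8   36.8    0.4] turn 0.0
```

View pics/s13z.png

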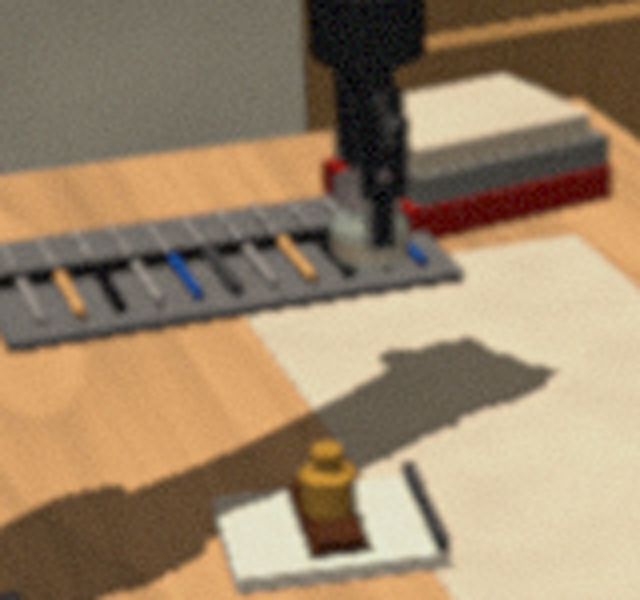

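The jar is held upright at zoom (370,220). I'll carry it behind the board.

Call:
{"api": "carry_out", "payload": {"increments": [[[-35,7,0,0],[-75,15,0,0],[-115,23,0,0],[-155,31,0,0],[-188,37,0,0]]]}}

```text
time_s: 20.8
position: [0.61, 0.0927, 0.133]
ee_rot: [2.363, 2.07, -0.001]
force: [0.6, -0.1, -1.6]
opening: 0.0498
```

Call:
{"api": "carry_out", "payload": {"increments": [[[0,0,0,0],[0,0,0,0],[0,0,0,0],[0,0,0,0],[0,0,0,0]]]}}

```text
time_s: 21.3
position: [0.6098, 0.0969, 0.1332]
ee_rot: [-2.359, -2.074, -0.0]
force: [-0.6, 0.6, -1.7]
opening: 0.0498
```

```bash
python3 go.py .6093 .0955 .03 82.5
```

```text
t 21.3 at [0.6098 0.0969 0.1332] yaw 82.6 F [-0.6  0.6 -1.7] op 0.0498 q1,7 [-0.33  1.28] tilt [ 0. -0. -1.]
d [ -1.5  -0.3 103.2] turn 0.1
```

Call:
{"api": "carry_out", "payload": {"increments": [[[-1.5,0,40,0],[-1.5,0,75,0],[-1.5,0,95,0],[-1.5,0,103,0],[-1.5,0,105,0]]]}}

```text
time_s: 21.8
position: [0.6094, 0.0945, 0.0276]
ee_rot: [-2.36, -2.072, 0.002]
force: [0.6, 0.6, -0.2]
opening: 0.0496
```

Call:
{"api": "carry_out", "payload": {"increments": [[[0,0,0.5,0],[0,0,1,0],[0,0,1.5,0],[0,0,2,0],[0,0,2,0]]]}}

```text
time_s: 22.3
position: [0.61, 0.0941, 0.0267]
ee_rot: [2.361, 2.072, 0.001]
force: [-0.7, -0.3, -1.7]
opening: 0.0497
```

```bash
python3 go.py .6093 .0955 .0235 82.5;  python3 -c "
from h import *
im=save('side','s14.png');a=cv2.resize(im[90:240,180:340],None,fx=4,fy=4,interpolation=cv2.INTER_CUBIC);cv2.imwrite('pics/s14z.png',a[:,:,::-1])"
```

```text
t 22.3 at [0.61   0.0941 0.0267] yaw 82.5 F [-0.7 -0.3 -1.7] op 0.0497 q1,7 [-0.31  1.3 ] tilt [ 0.     0.001 -1.   ]
d [ 1.3 -0.9  3.2] turn 0.0
```

View pics/s14z.png

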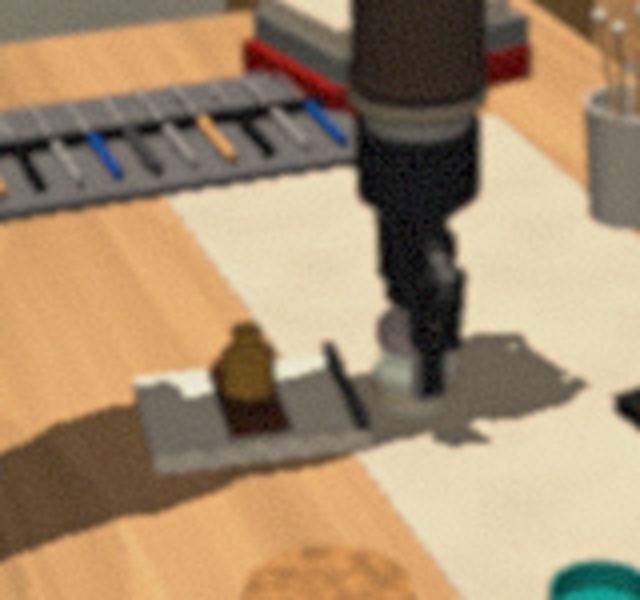

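Call:
{"api": "carry_out", "payload": {"increments": [[[1,-1,1,0],[1,-1,1.5,0],[1,-1,2,0],[1,-1,2,0],[1,-1,2,0]]]}}

```text
time_s: 22.85
position: [0.6091, 0.0952, 0.0254]
ee_rot: [2.362, 2.072, 0.001]
force: [-3.3, -0.3, 9.1]
opening: 0.0495
```

Call:
{"api": "carry_out", "payload": {"increments": [[[0,0,0.5,0],[0,0,1,0],[0,0,1.5,0],[0,0,1.5,0],[0,0,1.5,0]]]}}

```text
time_s: 23.35
position: [0.6091, 0.0952, 0.0253]
ee_rot: [-2.362, -2.072, -0.001]
force: [-7.9, -1.5, 22.7]
opening: 0.0496
```

It's standing on the table, pressing slightly. I'll ease off and release.

Call:
{"api": "carry_out", "payload": {"increments": [[[0,0,-1.5,0],[0,0,-1.5,0],[0,0,-1.5,0],[0,0,-1.5,0],[0,0,-1.5,0]]]}}

```text
time_s: 23.85
position: [0.6092, 0.0953, 0.0253]
ee_rot: [2.361, 2.072, 0.001]
force: [-3.6, -0.7, 11.8]
opening: 0.0498
```

Call:
{"api": "carry_out", "payload": {"increments": [[[0,0,0,0],[0,0,0,0],[0,0,0,0],[0,0,0,0],[0,0,0,0]]], "hand": -0.8}}

```text
time_s: 24.35
position: [0.6089, 0.0952, 0.0241]
ee_rot: [-2.361, -2.072, 0.0]
force: [0.3, -0.3, -0.2]
opening: 0.0767
```

Call:
{"api": "carry_out", "payload": {"increments": [[[0,0,-20,0],[0,0,-55,0],[0,0,-100,0],[0,0,-125,0],[0,0,-125,0]]]}}

```text
time_s: 24.85
position: [0.6114, 0.0955, 0.1538]
ee_rot: [2.359, 2.069, 0.01]
force: [1.1, 0.7, -0.4]
opening: 0.0772
```

```bash
python3 go.py .4897 -.3045 .12 82.5;  python3 -c "
from h import *
im=save('side','s15.png');a=cv2.resize(im[90:240,180:340],None,fx=4,fy=4,interpolation=cv2.INTER_CUBIC);cv2.imwrite('pics/s15z.png',a[:,:,::-1])"
```

```text
t 24.85 at [0.6114 0.0955 0.1538] yaw 82.5 F [ 1.1  0.7 -0.4] op 0.0772 q1,7 [-0.33  1.27] tilt [ 0.003  0.007 -1.   ]
d [-412.6  -68.8   32.2] turn 0.0
```

View pics/s15z.png

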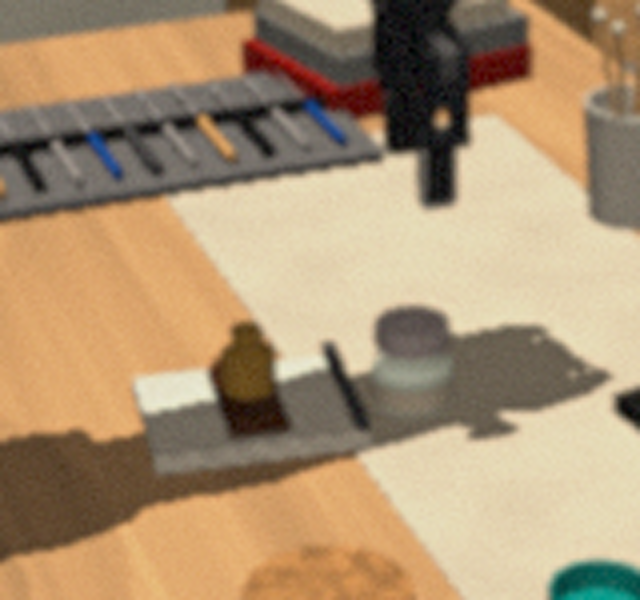

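The jar stands upright behind the bar at zoom (412,365). On to the dish.

Call:
{"api": "carry_out", "payload": {"increments": [[[-45,-8,0,0],[-92,-15,0,0],[-140,-23,0,0],[-189,-31,0,0],[-237,-39,10,0]]], "hand": -1}}

```text
time_s: 25.4
position: [0.5387, -0.1365, 0.139]
ee_rot: [2.361, 2.072, 0.0]
force: [0.9, -0.7, 0.3]
opening: 0.0852
```

Call:
{"api": "carry_out", "payload": {"increments": [[[-45,-8,5,0],[-90,-15,10,0],[-135,-22,20,0],[-175,-29,22,0],[-175.6,-29.8,22,0]]]}}

```text
time_s: 25.9
position: [0.4828, -0.3113, 0.1156]
ee_rot: [-2.37, -2.061, 0.007]
force: [-0.4, 0.4, 0.5]
opening: 0.0857
```

Call:
{"api": "carry_out", "payload": {"increments": [[[0,0,0,0],[0,0,0,0],[0,0,0,0],[0,0,0,0],[0,0,0,0]]]}}

```text
time_s: 26.4
position: [0.4875, -0.3041, 0.1174]
ee_rot: [2.36, 2.074, 0.0]
force: [-0.4, -0.3, 0.9]
opening: 0.0853
```

```bash
python3 go.py .4897 -.3045 .016 82.5;  python3 -c "
from h import *
im=save('side','s16.png');a=cv2.resize(im[170:350,220:420],None,fx=3.5,fy=3.5,interpolation=cv2.INTER_CUBIC);cv2.imwrite('pics/s16z.png',a[:,:,::-1])"
```

```text
t 26.4 at [ 0.4875 -0.3041  0.1174] yaw 82.6 F [-0.4 -0.3  0.9] op 0.0853 q1,7 [0.32 2.03] tilt [ 0.  0. -1.]
d [-1.000e-01  2.200e+00  1.014e+02] turn 0.1
```

View pics/s16z.png

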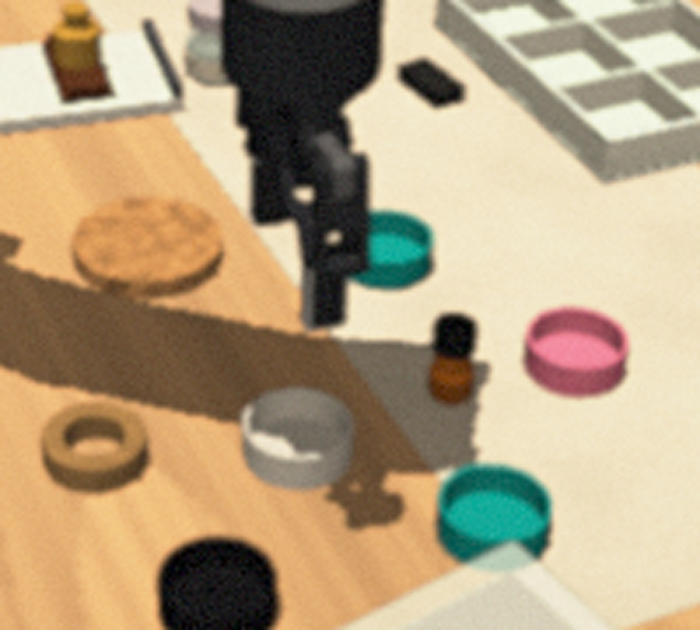

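Call:
{"api": "carry_out", "payload": {"increments": [[[0,2,40,0],[0,2,75,0],[0,2,92,0],[0,2,99,0],[0,2,99.5,0]]]}}

```text
time_s: 26.95
position: [0.4888, -0.305, 0.0173]
ee_rot: [-2.36, -2.071, 0.001]
force: [0.4, -0.1, 0.5]
opening: 0.0852
```

```bash
python3 go.py .4897 -.3045 .016 82.5;  python3 -c "
from h import *
im=save('side','s17.png');a=cv2.resize(im[170:350,220:420],None,fx=3.5,fy=3.5,interpolation=cv2.INTER_CUBIC);cv2.imwrite('pics/s17z.png',a[:,:,::-1])"
```

```text
t 26.95 at [ 0.4888 -0.305   0.0173] yaw 82.5 F [ 0.4 -0.1  0.5] op 0.0852 q1,7 [0.35 2.06] tilt [ 0.    -0.001 -1.   ]
d [0.6 0.8 1.2] turn 0.0
```

View pics/s17z.png

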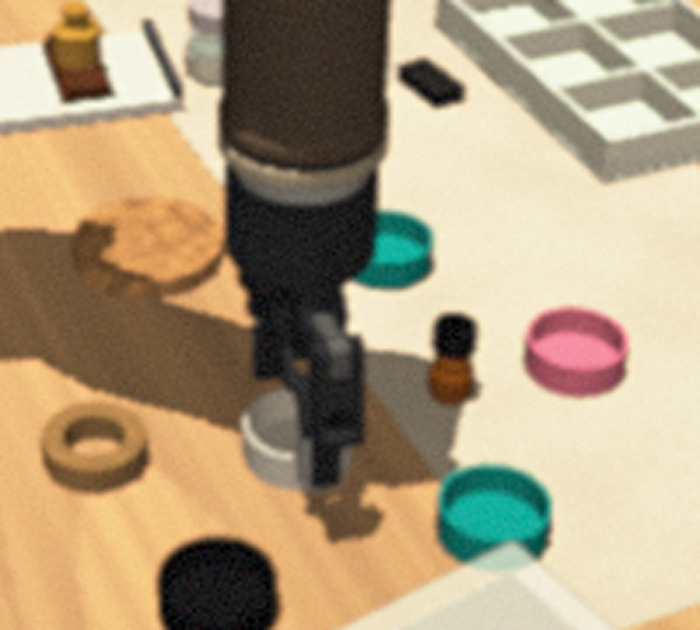

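Call:
{"api": "carry_out", "payload": {"increments": [[[0.5,0.8,0,0],[0.5,0.8,0,0],[0.5,0.8,0,0],[0.5,0.8,0,0],[0.5,0.8,0,0]]], "hand": 1, "grip_force": 30}}

```text
time_s: 27.5
position: [0.4909, -0.3052, 0.0195]
ee_rot: [2.36, 2.071, 0.002]
force: [-0.5, 1.1, 5.4]
opening: 0.0565
```

Call:
{"api": "carry_out", "payload": {"increments": [[[0,0,-8,0],[0,0,-25,0],[0,0,-50,0],[0,0,-70,0],[0,0,-80,0]]]}}

```text
time_s: 28.0
position: [0.4908, -0.3054, 0.1004]
ee_rot: [2.359, 2.07, 0.002]
force: [0.1, -0.1, -1.6]
opening: 0.0562
```

```bash
python3 go.py .4798 -.104 .10 82.5;  python3 -c "
from h import *
im=save('side','s18.png');a=cv2.resize(im[170:350,220:420],None,fx=3.5,fy=3.5,interpolation=cv2.INTER_CUBIC);cv2.imwrite('pics/s18z.png',a[:,:,::-1])"
```

```text
t 28.0 at [ 0.4908 -0.3054  0.1004] yaw 82.5 F [ 0.1 -0.1 -1.6] op 0.0562 q1,7 [0.32 2.04] tilt [-0.001  0.003 -1.   ]
d [ 1.982e+02 -3.710e+01  1.000e-01] turn 0.0
```

View pics/s18z.png

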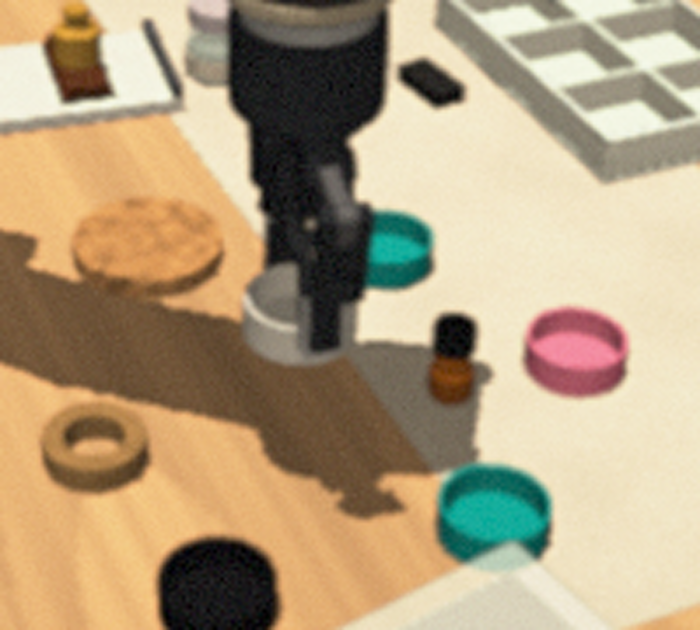

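Call:
{"api": "carry_out", "payload": {"increments": [[[35,-6,0,0],[80,-15,0,0],[125,-23,0,0],[170,-32,0,0],[198,-37,0,0]]]}}

```text
time_s: 28.55
position: [0.478, -0.1, 0.0973]
ee_rot: [-2.357, -2.074, 0.0]
force: [0.5, 0.4, -0.9]
opening: 0.0561
```

Call:
{"api": "carry_out", "payload": {"increments": [[[0,0,0,0],[0,0,0,0],[0,0,0,0],[0,0,0,0],[0,0,0,0]]]}}

```text
time_s: 29.05
position: [0.4789, -0.1048, 0.0977]
ee_rot: [2.363, 2.07, -0.0]
force: [0.4, 0.1, 0.9]
opening: 0.0561
```

```bash
python3 go.py .4798 -.104 .037 82.5;  python3 -c "
from h import *
im=save('side','s19.png');a=cv2.resize(im[130:310,180:380],None,fx=3.5,fy=3.5,interpolation=cv2.INTER_CUBIC);cv2.imwrite('pics/s19z.png',a[:,:,::-1])"
```

```text
t 29.05 at [ 0.4789 -0.1048  0.0977] yaw 82.4 F [0.4 0.1 0.9] op 0.0561 q1,7 [-0.03  1.65] tilt [-0. -0. -1.]
d [ 0.9  0.8 60.7] turn -0.1
```

View pics/s19z.png

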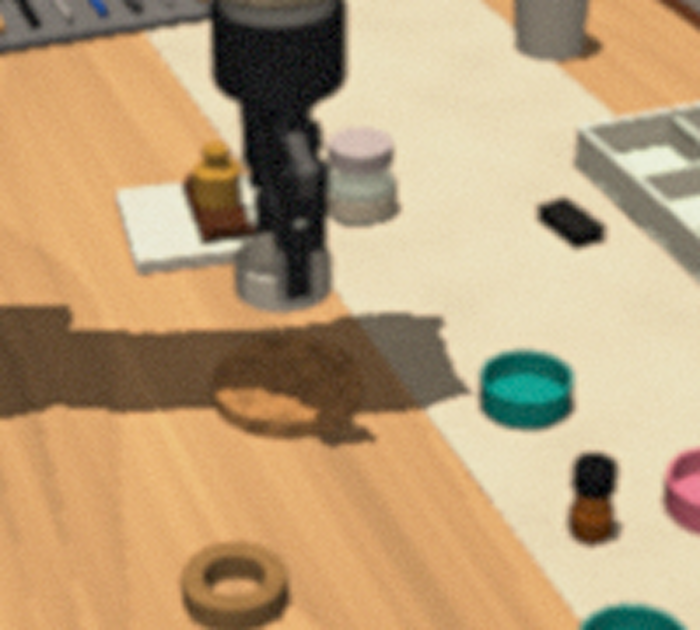

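Call:
{"api": "carry_out", "payload": {"increments": [[[0.5,0.8,30,0],[0.5,0.8,50,0],[0.5,0.8,57,0],[0.5,0.8,60.5,0],[0.5,0.8,60.5,0]]]}}

```text
time_s: 29.6
position: [0.4799, -0.1036, 0.0375]
ee_rot: [-2.362, -2.071, 0.0]
force: [-0.7, -0.1, -1.5]
opening: 0.0564
```

Call:
{"api": "carry_out", "payload": {"increments": [[[0,0,0.5,0],[0,0,1,0],[0,0,1.5,0],[0,0,2,0],[0,0,2,0]]]}}

```text
time_s: 30.1
position: [0.4799, -0.1032, 0.0355]
ee_rot: [2.361, 2.072, 0.0]
force: [-0.6, 0.1, -1.0]
opening: 0.0562
```

Call:
{"api": "carry_out", "payload": {"increments": [[[0,0,0.5,0],[0,0,1,0],[0,0,1.5,0],[0,0,1.5,0],[0,0,1.5,0]]]}}

```text
time_s: 30.6
position: [0.4798, -0.1033, 0.0338]
ee_rot: [-2.361, -2.072, 0.0]
force: [-0.1, -0.1, -1.4]
opening: 0.0565
```

Call:
{"api": "carry_out", "payload": {"increments": [[[0,0,0.5,0],[0,0,1,0],[0,0,1,0],[0,0,1,0],[0,0,1,0]]]}}

```text
time_s: 31.1
position: [0.4799, -0.1033, 0.0334]
ee_rot: [2.361, 2.072, 0.0]
force: [-2.7, 0.6, 8.4]
opening: 0.0563
```

```bash
python3 go.py .4798 -.104 .033 82.5;  python3 -c "
from h import *
im=save('side','s20.png');a=cv2.resize(im[180:280,200:340],None,fx=5,fy=5,interpolation=cv2.INTER_CUBIC);cv2.imwrite('pics/s20z.png',a[:,:,::-1])"
```

```text
t 31.1 at [ 0.4799 -0.1033  0.0334] yaw 82.5 F [-2.7  0.6  8.4] op 0.0563 q1,7 [-0.01  1.68] tilt [ 0.  0. -1.]
d [-0.7  0.   0.4] turn 0.0
```

View pics/s20z.png

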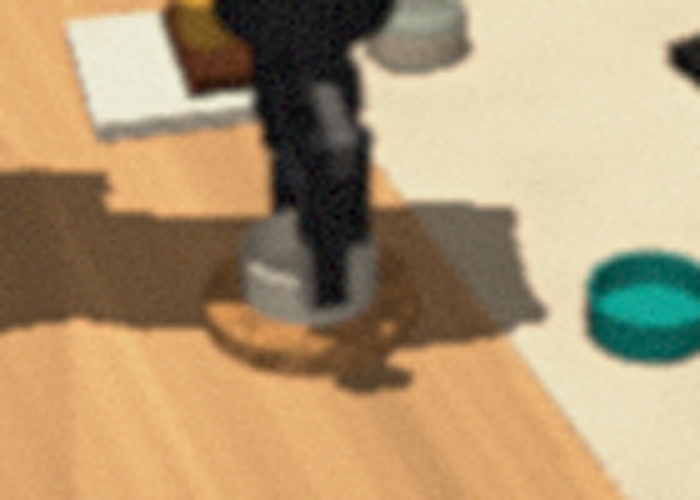

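The dish touches the cork. Releasing and rising.

Call:
{"api": "carry_out", "payload": {"increments": [[[0,0,0,0],[0,0,0,0],[0,0,0,0],[0,0,0,0],[0,0,0,0]]], "hand": -0.85}}

```text
time_s: 31.65
position: [0.4798, -0.1033, 0.0327]
ee_rot: [-2.361, -2.072, 0.0]
force: [-0.2, -0.1, 0.4]
opening: 0.0789
```

Call:
{"api": "carry_out", "payload": {"increments": [[[0,0,-15,0],[0,0,-50,0],[0,0,-90,0],[0,0,-100,0],[0,0,-100,0]]]}}

```text
time_s: 32.15
position: [0.481, -0.1034, 0.1344]
ee_rot: [2.36, 2.07, 0.004]
force: [0.3, -0.2, -0.6]
opening: 0.079
```

```bash
python3 go.py .5885 -.2905 .12 82.5
```

```text
t 32.15 at [ 0.481  -0.1034  0.1344] yaw 82.5 F [ 0.3 -0.2 -0.6] op 0.079 q1,7 [-0.05  1.64] tilt [ 0.     0.004 -1.   ]
d [-171.6  130.9   14.8] turn 0.0
```

Call:
{"api": "carry_out", "payload": {"increments": [[[-34,26,3,0],[-68,52,6,0],[-102,78,9,0],[-138,105,12,0],[-171.6,131,15,0]]], "hand": -0.2}}

```text
time_s: 32.65
position: [0.5872, -0.2918, 0.1152]
ee_rot: [-2.36, -2.07, 0.002]
force: [0.2, 0.8, 0.7]
opening: 0.0512
```

Call:
{"api": "carry_out", "payload": {"increments": [[[0,0,0,0],[0,0,0,0],[0,0,0,0],[0,0,0,0],[0,0,0,0]]]}}

```text
time_s: 33.15
position: [0.5874, -0.2893, 0.1179]
ee_rot: [-2.36, -2.073, -0.001]
force: [0.3, 0.2, 0.4]
opening: 0.0516
```

```bash
python3 go.py .5885 -.2905 .022 82.5;  python3 - <<'E'
from h import *
im=save('side','s21.png');a=cv2.resize(im[130:330,220:420],None,fx=3,fy=3,interpolation=cv2.INTER_CUBIC);cv2.imwrite('pics/s21z.png',a[:,:,::-1])
im=save('top','t21.png');a=cv2.resize(im[180:320,180:380],None,fx=4,fy=4,interpolation=cv2.INTER_CUBIC);cv2.imwrite('pics/t21z.png',a[:,:,::-1])
E
```

```text
t 33.15 at [ 0.5874 -0.2893  0.1179] yaw 82.6 F [0.3 0.2 0.4] op 0.0516 q1,7 [0.23 1.95] tilt [ 0.001  0.    -1.   ]
d [-1.1  1.2 95.9] turn 0.1
```

View pics/s21z.png

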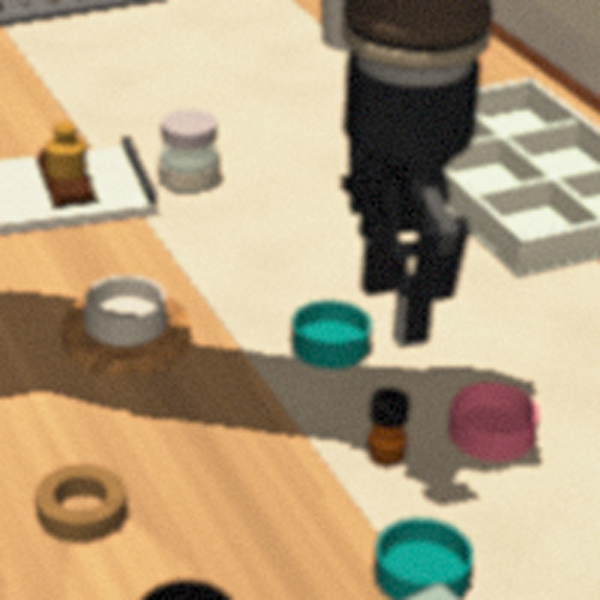

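View pics/t21z.png

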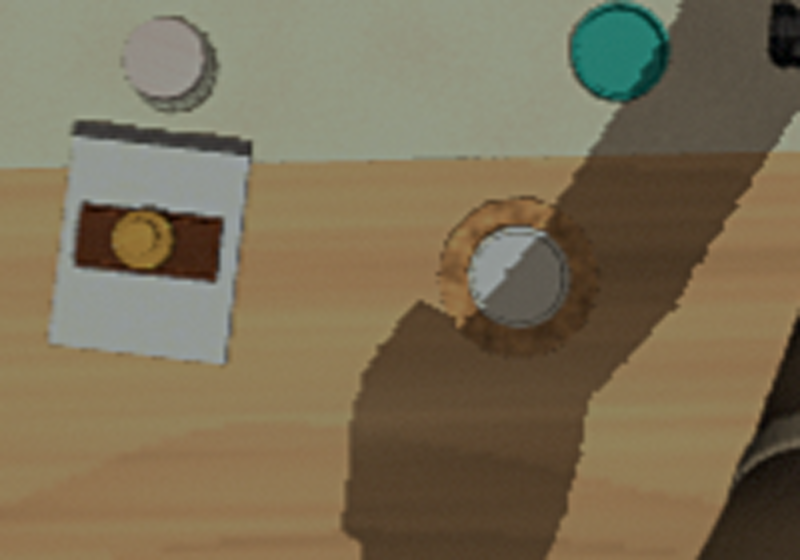

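The dish is centred on the stand (zoom 519,277) and the weight on the fragment. I'm picking the vial now.

Call:
{"api": "carry_out", "payload": {"increments": [[[-1,1,40,0],[-1,1,75,0],[-1,1,90,0],[-1,1,95,0],[-1,1,95,0]]]}}

```text
time_s: 33.75
position: [0.5884, -0.2917, 0.0231]
ee_rot: [-2.361, -2.072, 0.0]
force: [0.3, 0.2, 0.3]
opening: 0.0512
```

```bash
python3 go.py .5885 -.2905 .022 82.5;  python3 - <<'E'
from h import *
im=save('side','s22.png');a=cv2.resize(im[180:320,280:420],None,fx=4,fy=4,interpolation=cv2.INTER_CUBIC);cv2.imwrite('pics/s22z.png',a[:,:,::-1])
E
```

```text
t 33.75 at [ 0.5884 -0.2917  0.0231] yaw 82.5 F [0.3 0.2 0.3] op 0.0512 q1,7 [0.26 1.98] tilt [-0. -0. -1.]
d [ 1.1 -0.1  1.1] turn 0.0
```

View pics/s22z.png

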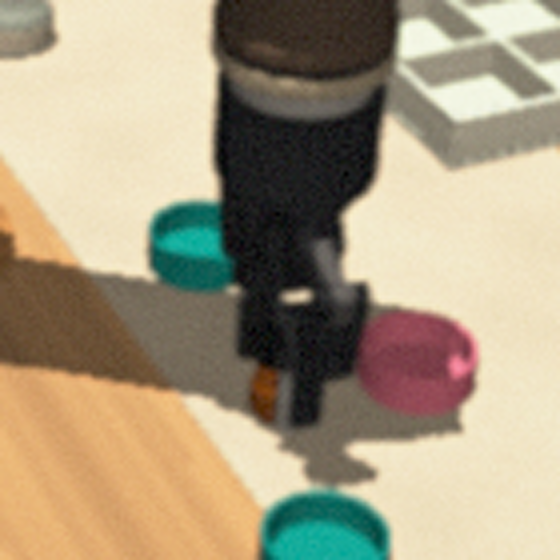

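```bash
python3 -c "
from h import *
p=proj('side',[[.5884-.0042,-.2917-.032,.02],[.5885,-.2905,.02],[.5884+.007,-.324,.02]]);print((p-[280,180])*4)"
```

```text
[[302.06877047 420.79420203]
 [276.97075415 377.60631405]
 [323.62971783 415.41309303]]
```

Projections match the picture (finger 302, vial 277). Closing on the vial.

Call:
{"api": "carry_out", "payload": {"increments": [[[1,0,0,0],[1,0,0,0],[1,0,0,0],[1,0,0,0],[1,0,0,0]]], "hand": 1, "grip_force": 30}}

```text
time_s: 34.3
position: [0.5894, -0.2908, 0.0245]
ee_rot: [2.36, 2.071, 0.002]
force: [-1.7, 0.6, 7.0]
opening: 0.0244
```

Call:
{"api": "carry_out", "payload": {"increments": [[[0,0,-8,0],[0,0,-25,0],[0,0,-55,0],[0,0,-85,0],[0,0,-110,0]]]}}

```text
time_s: 34.8
position: [0.5888, -0.291, 0.136]
ee_rot: [2.36, 2.07, 0.001]
force: [1.2, -0.4, -0.6]
opening: 0.0245
```

```bash
python3 go.py .492 .0027 .13 82.5;  python3 - <<'E'
from h import *
im=save('side','s23.png');a=cv2.resize(im[140:320,260:440],None,fx=3,fy=3,interpolation=cv2.INTER_CUBIC);cv2.imwrite('pics/s23z.png',a[:,:,::-1])
E
```

```text
t 34.8 at [ 0.5888 -0.291   0.136 ] yaw 82.5 F [ 1.2 -0.4 -0.6] op 0.0245 q1,7 [0.23 1.95] tilt [-0.001  0.002 -1.   ]
d [ 278.6 -134.2    5.6] turn 0.0
```

View pics/s23z.png

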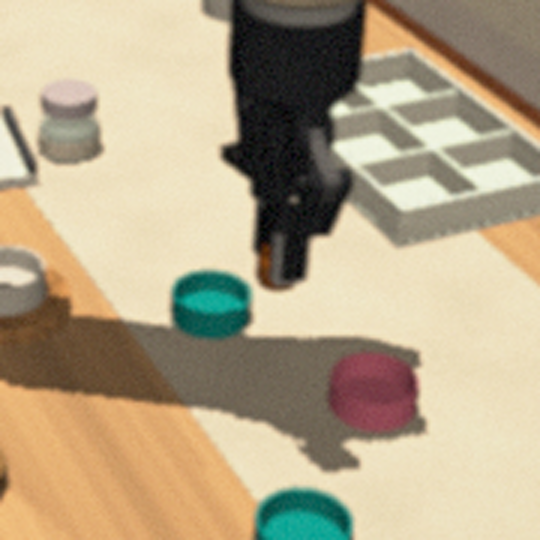

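Call:
{"api": "carry_out", "payload": {"increments": [[[35,-17,0,0],[75,-36,0,0],[118,-57,0,0],[161,-78,0,0],[204,-98,0,0]]]}}

```text
time_s: 35.35
position: [0.5171, -0.0741, 0.134]
ee_rot: [2.361, 2.071, 0.002]
force: [1.0, 0.7, -0.5]
opening: 0.025
```

Call:
{"api": "carry_out", "payload": {"increments": [[[35,-17,0,0],[60,-29,0,0],[74.6,-36,0,0],[74.6,-36,0,0],[74.6,-36,0,0]]]}}

```text
time_s: 35.85
position: [0.4923, 0.0026, 0.1337]
ee_rot: [2.36, 2.072, 0.002]
force: [0.1, 0.2, -0.2]
opening: 0.0246
```

Call:
{"api": "carry_out", "payload": {"increments": [[[0,0,0,0],[0,0,0,0],[0,0,0,0],[0,0,0,0],[0,0,0,0]]]}}

```text
time_s: 36.35
position: [0.4918, 0.0028, 0.1327]
ee_rot: [-2.362, -2.071, 0.0]
force: [-0.2, 0.3, -0.2]
opening: 0.0243
```

```bash
python3 go.py .492 .0027 .028 82.5
```

```text
t 36.35 at [0.4918 0.0028 0.1327] yaw 82.5 F [-0.2  0.3 -0.2] op 0.0243 q1,7 [-0.25  1.41] tilt [-0. -0. -1.]
d [ -0.    0.3 104.7] turn -0.0
```

Call:
{"api": "carry_out", "payload": {"increments": [[[0,0,40,0],[0,0,75,0],[0,0,97,0],[0,0,104,0],[0,0,104.5,0]]]}}

```text
time_s: 36.85
position: [0.4913, 0.0029, 0.0277]
ee_rot: [-2.361, -2.071, 0.002]
force: [-0.4, -0.2, 0.1]
opening: 0.0244
```

Call:
{"api": "carry_out", "payload": {"increments": [[[0,0,0.5,0],[0,0,1,0],[0,0,1.5,0],[0,0,2.5,0],[0,0,2.5,0]]]}}

```text
time_s: 37.35
position: [0.4919, 0.0031, 0.0261]
ee_rot: [2.361, 2.072, 0.001]
force: [0.4, 0.0, -0.3]
opening: 0.0246
```

```bash
python3 go.py .492 .0027 .0235 82.5;  python3 - <<'E'
from h import *
im=save('side','s24.png');a=cv2.resize(im[120:280,170:340],None,fx=4,fy=4,interpolation=cv2.INTER_CUBIC);cv2.imwrite('pics/s24z.png',a[:,:,::-1])
E
```

```text
t 37.35 at [0.4919 0.0031 0.0261] yaw 82.5 F [ 0.4  0.  -0.3] op 0.0246 q1,7 [-0.21  1.46] tilt [ 0.     0.001 -1.   ]
d [-0.4  0.1  2.6] turn 0.0
```

View pics/s24z.png

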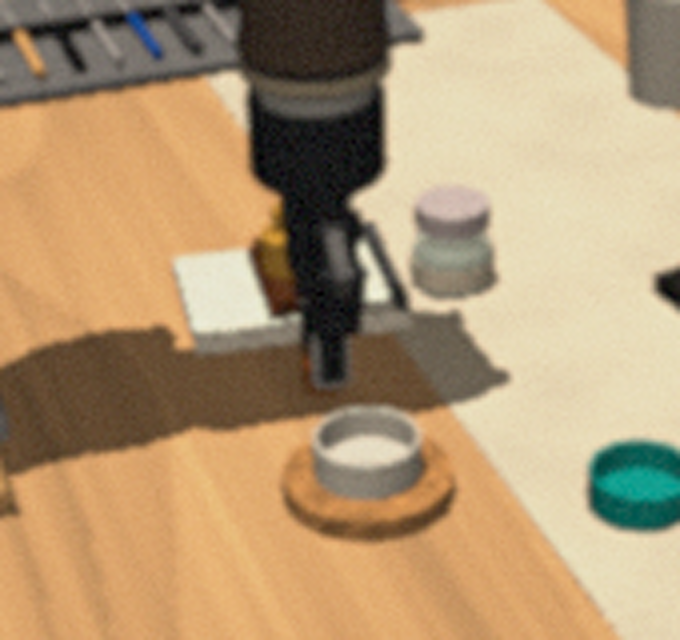

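Call:
{"api": "carry_out", "payload": {"increments": [[[0,0,0.5,0],[0,0,1,0],[0,0,1.5,0],[0,0,1.5,0],[0,0,1.5,0]]]}}

```text
time_s: 37.9
position: [0.4918, 0.003, 0.0244]
ee_rot: [2.362, 2.072, 0.0]
force: [-0.9, -0.3, 2.9]
opening: 0.0248
```

Call:
{"api": "carry_out", "payload": {"increments": [[[0,0,0.5,0],[0,0,1,0],[0,0,1,0],[0,0,1,0],[0,0,1,0]]]}}

```text
time_s: 38.4
position: [0.4919, 0.003, 0.0243]
ee_rot: [-2.362, -2.072, -0.001]
force: [-3.7, 0.1, 16.7]
opening: 0.0247
```

Contact. I'll ease off, release, rise and retreat to the side.

Call:
{"api": "carry_out", "payload": {"increments": [[[0,0,-1,0],[0,0,-1,0],[0,0,-1,0],[0,0,-1,0],[0,0,-1,0]]]}}

```text
time_s: 38.9
position: [0.492, 0.0031, 0.0244]
ee_rot: [2.361, 2.072, 0.0]
force: [-1.2, 0.8, 5.1]
opening: 0.0241
```

Call:
{"api": "carry_out", "payload": {"increments": [[[0,0,0,0],[0,0,0,0],[0,0,0,0],[0,0,0,0],[0,0,0,0]]], "hand": -0.1}}

```text
time_s: 39.4
position: [0.4917, 0.003, 0.0242]
ee_rot: [-2.361, -2.072, 0.0]
force: [1.0, 0.4, 0.1]
opening: 0.0469
```

Call:
{"api": "carry_out", "payload": {"increments": [[[0,0,-15,0],[0,0,-50,0],[0,0,-95,0],[0,0,-140,0],[0,0,-160,0]]]}}

```text
time_s: 39.9
position: [0.4932, 0.003, 0.1882]
ee_rot: [2.36, 2.07, 0.007]
force: [1.7, 0.4, -0.1]
opening: 0.0471
```

```bash
python3 go.py .35 .4 .2 82.5
```

```text
t 39.9 at [0.4932 0.003  0.1882] yaw 82.5 F [ 1.7  0.4 -0.1] op 0.0471 q1,7 [-0.27  1.4 ] tilt [ 0.001  0.005 -1.   ]
d [ 375.  -193.7  -12.2] turn 0.0
```

Call:
{"api": "carry_out", "payload": {"increments": [[[40,-20,0,0],[85,-43,0,0],[130,-66,0,0],[175,-90,0,0],[218,-112,0,0]]]}}

```text
time_s: 40.4
position: [0.4082, 0.235, 0.1846]
ee_rot: [2.362, 2.071, 0.001]
force: [1.6, -0.1, 0.0]
opening: 0.0468
```

Call:
{"api": "carry_out", "payload": {"increments": [[[40,-20,0,0],[85,-43,0,0],[120,-60,0,0],[150,-78,0,0],[150,-78,0,0]]]}}

```text
time_s: 40.9
position: [0.3481, 0.3972, 0.1842]
ee_rot: [-2.352, -2.079, -0.001]
force: [0.7, -0.8, 0.2]
opening: 0.047
```

Call:
{"api": "carry_out", "payload": {"increments": [[[0,0,0,0],[0,0,0,0],[0,0,0,0],[0,0,0,0],[0,0,0,0]]]}}

```text
time_s: 41.4
position: [0.3518, 0.3917, 0.1845]
ee_rot: [2.363, 2.071, 0.0]
force: [-0.4, -0.9, 0.5]
opening: 0.0469
```

Run:
```python
from h import *
im=save('side','s25.png');a=cv2.resize(im[120:320,170:370],None,fx=3,fy=3,interpolation=cv2.INTER_CUBIC);cv2.imwrite('pics/s25z.png',a[:,:,::-1])
im=save('top','t25.png');a=cv2.resize(im[180:320,180:380],None,fx=4,fy=4,interpolation=cv2.INTER_CUBIC);cv2.imwrite('pics/t25z.png',a[:,:,::-1])
```

```text
(no output)
```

View pics/s25z.png

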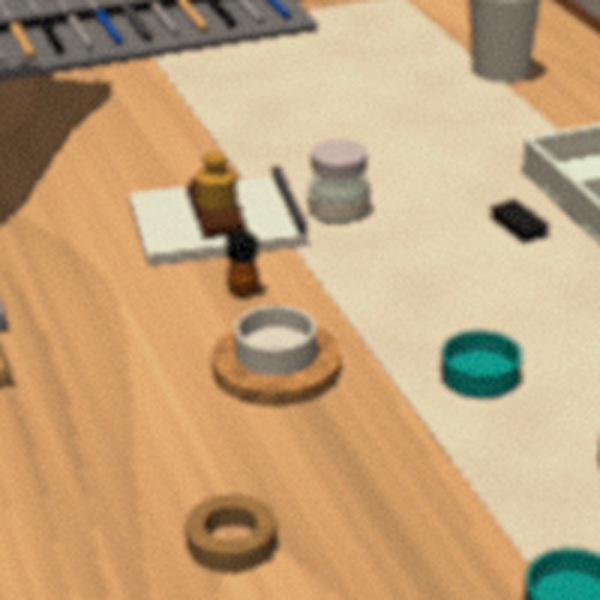

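View pics/t25z.png

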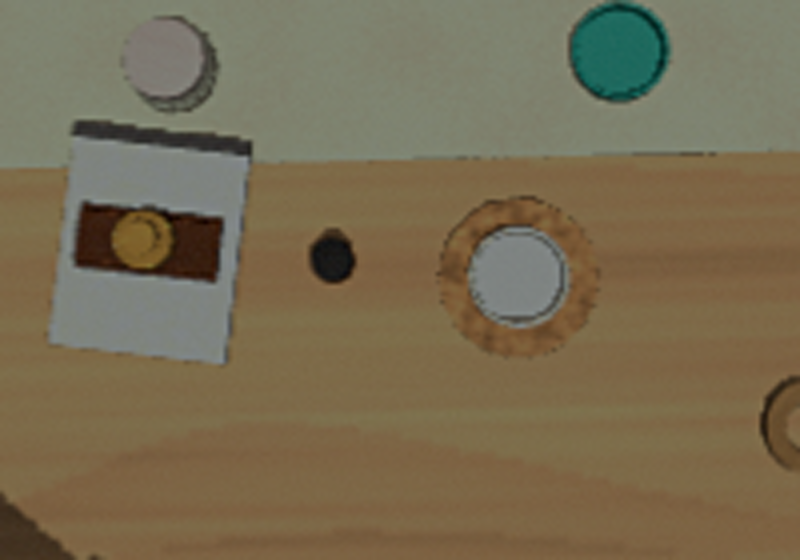

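Run:
```python
from h import *
f=lambda x,y,z: ray('top',(x+.5)/4-.5+180,(y+.5)/4-.5+180,z)[:2]
b=[f(73,121,.022),f(252,143,.022),f(225,364,.012),f(49,345,.012)];bc=np.mean(b,0)
fr=np.mean([f(82,203,.024),f(223,217,.024),f(216,283,.02),f(75,267,.024)],0)
a=np.radians(-7.6);R=np.array([[np.cos(a),-np.sin(a)],[np.sin(a),np.cos(a)]])
st=f(519,276.5,.014);dish=f(518,276.5,.036)
P=dict(frag=fr,weightbody=f(143,240,.048),weightknob=f(137,238,.064),jarlid=f(163,57,.056),vial=f(332,260,.048),stand=st,dish=dish)
for k,v in P.items(): print(k,v.round(4),'board frame',(R.T@(v-bc)).round(4))
print('vial d',np.linalg.norm(P['vial']-bc),np.linalg.norm(P['vial']-st),'dish-stand',np.linalg.norm(dish-st))
o=env.get_obs();print(o['time_s'],o['force'])
for t in('tape','eraser'):
  for d in eyes.trace(t,'top')[:1]:
    ys,xs=np.nonzero(d['mask']); print(t,cv2.minAreaRect(np.stack([xs,ys],1).astype(np.float32))[0])
```

```text
frag [0.5044 0.109 ] board frame [ 0.0003 -0.0004]
weightbody [0.5049 0.1092] board frame [ 0.0007 -0.0001]
weightknob [0.5054 0.1104] board frame [0.0011 0.0012]
jarlid [0.6078 0.0956] board frame [ 0.1045 -0.    ]
vial [0.4912 0.0025] board frame [ 0.0013 -0.1077]
stand [ 0.4801 -0.1042] board frame [ 0.0044 -0.2149]
dish [ 0.4797 -0.1026] board frame [ 0.0038 -0.2134]
vial d 0.10768501703186958 0.10730540363899654 dish-stand 0.0016494693362818327
41.5 [ 0.97673127  0.02368668 -0.51638953]
tape (382.5, 286.5)
eraser (256.7976989746094, 143.18495178222656)
```

Every check is well inside its limit, so I'm handing in.

```bash
python3 -c "
from rig import env
print(env.close_job(), env.get_obs()['time_s'])"
```

```text
the job is handed in; nothing more can be done
the job is handed in; nothing more can be done
```

The bench is set up and the job was handed in at about 42 s of the 122 s allowed. Handing in reports no verdict, so these results come from my last camera pictures. All five things stood upright, the gripper was clear of everything, and no check failed or disagreed.

| Check | Last measurement | Limit |
|---|---|---|
| Fragment from board centre | under 1 mm, parallel to the bar by eye | 12 mm per axis |
| Weight from fragment centre | about 1–2 mm | 12 mm |
| Dish from stand centre | about 2 mm | 12 mm |
| Vial from board and stand centres | about 107 mm and 108 mm | 126.5 mm |
| Vial off the board's centre line (board x) | about 1 mm | 18 mm |
| Jar behind board centre | about 104–106 mm | 92–120 mm |
| Jar off the bar's centre | about 0 mm | 15 mm |

The tape and eraser masks were within 0.5 pixel (about 1 mm) of where they started.

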